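Swing the board vise to the red mark and reclamp it

ROBOT

A 6-joint arm with a two-finger parallel gripper is mounted at the origin on a cart in front of the work surface, level with it; the furniture and walls round the work are solid. World frame = base frame: x ahead of the robot, y to its left, z up, the work surface at z = 0. Lengths are in m, angles in rad, forces in N, time in s.
With the tool pointing down it reaches from about 0.25 to 0.725 m from the base axis. Payload 4 kg.
Tool frame: the origin (TCP) lies midway between the tips of the shut fingers; the grasp point (between the pads) lies 19 mm behind it; z points along the fingers, y is the line along which they close (so a half turn about z gives the same grasp; the last joint's range is limited). The gripper opens to 85 mm and grips with 20 to 120 N. Pads are 22 mm wide; open, the fingers measure 114 mm over their backs; the gripper's body (76 mm by 85 mm) begins 54 mm behind the grasp point. The pads swing forward as they close: fully open they stand 13 mm farther back than shut.
Start: joints at [-1.116, 0.241, 0.005, 1.335, 0, 1.571], TCP at [0.22, -0.449, 0.231] pointing down, gripper open.
Joint ranges: [-2.72, 2.72], [-1.05, 1.87], [-1.09, 1.28], [-1.99, 2.15], [-1.42, 1.44], [-3.14, 3.14]. Speed limits (rad/s): [2.79, 2.79, 3.14, 3.14, 3.14, 3.14].

INTERFACE

Orientations are given as a unit quaternion [x, y, z, w].
In Python, from workcell import get_obs, camera, job_done, silhouettes gives the robot as it stands. The module is installed in compiled form; this text tells all that it offers.
- The arm moves only by the tool drive_tool, never from a script. Its argument "increments" is a list of rows, each a list of 3 entries, a list of its own where there are three numbers: the shift along the world's x, y, z in mm, then the turn, a rotation vector about the world's x, y, z in degrees, then the opening, from 0 (shut) to 1 (fully open). A call has 1 to 8 rows; each row shifts and turns the commanded pose from where the row before left it; what a row does not reach is not made up. A row lasts 1/12 s, in which the tool goes at most 41.7 mm and 7.16 degrees, less where a joint would pass 70% of its speed; a pose out of reach is approached as far as the arm can. A call is refused whole if a number of a shift passes 41.7 or a number of a turn 7.16, either way. A call with a gripper value outside its range is refused whole. The fingers move at their own pace and stop on an object; the grip force is fixed at half the most. Time passes only in rows, so rows that do not move let the fingers close. It gives the time, the measured TCP pose, the force, the opening and the grip force at its end, in the units of the state.
- get_obs(): the state, without advancing time (a new reading comes with each control period).
- camera(name): name is "scene" or "top" or "wrist"; returns a dict with "image" (420x560x3 uint8, red, green, blue), "K" (3x3 intrinsics, pixels), "view" (4x4, takes a point from world to camera coordinates). Camera axes: x right, y down, z forward; pixel columns grow to the right and rows downward; lengths in m; the calibration is good to about 2 mm. A picture is of the moment at which its call begins. There is no depth.
- job_done(): hands the job in; it is judged then, once.
Trained networks look in a picture, given as the dict that the camera call returned (one of the last four; its "shot" number tells which), for a name from the list of things; names that differ only in an ending like _2 or _b are one class to them, and where a whole thing is asked for, a point or a joint stands for the part that bears it (a point fixed in the world has none). Each returns a list of dicts, best first, with "conf" (0 to 1); they miss things now and then, are a little off and sometimes report something else, mostly with a low value. They report only what shows in the picture. A call takes as long as a camera call. They do not tell look-alikes from the thing itself.
- silhouettes(query, picture): "region" (420x560 bool, what is visible of it) and "bbox" ([left, top, right, bottom] in pixels, round what is visible of it).
The state is a dict: "clock": time; "joint_pos": joint angles; "joint_vel": joint speeds; "tau": joint torques, N m; "eef_pos": TCP position; "tool_rot": TCP orientation; "ft_force": force on the tool from outside, world axes, zero at the start; "ft_torque": the same for the moment, N m; "grip_width": finger opening in m; "grasp_force": force on a finger pad.
Only numpy, scipy, OpenCV 4.12 (cv2) and the standard library are available. Lean on these libraries where they do the work, as an engineer would, in place of code of your own. Each camera call takes 0.05 s, during which the arm holds its last target. There are 200 camera calls.

TASK

Loosen the black clamp knob of the swivelling board vise, swing the vise head by its ball-topped handle until the yellow pointer stands at the red mark on the rim, then tighten the knob again by feel, about 20 degrees past the point where the strap begins to bite: firm, but clearly less than it was left. Never force the head while it is clamped, and leave the red mark and the loose things round the vise where they are.

Things in the scene. Friction and masses are not known exactly. Their poses are not given: they have to be found in the camera images.
- base: grey round foot of the board vise, 160 mm across, 14 mm high, with a degree scale on top; fixed to the bench. Origin: on the vertical swivel axis of the head, on the bench; +x points to the clamp knob; it does not turn. A microscope 0.6 m tall stands on the bench to its right, straight ahead of the robot: pass it with the arm folded back or high.
- head: swivelling head (0.7 kg): steel flange 116 mm across, two jaws holding a green board (top under z 75 mm), handle arm towards its -x, yellow pointer on its +x edge. Origin on the swivel axis at bench level; z up. Unclamped it turns about z with about 0.1 N m of drag and stays where left; it must go 0.35 to 1.15 rad counterclockwise seen from above.
- index: red index clip on the rim of the foot, set by hand and held by friction. Origin on the swivel axis at bench level, its +x axis points to the red mark. The head is right when its x axis lies along this x axis.
- strap: flat steel clamp strap (62 x 24 x 8 mm) on the base's +x side, about 27 mm above the bench; origin on the swivel axis. The knob's screw drives it down onto the head's flange, or up and off it, 4 mm per rad of knob. The height at which it bites differs by up to 0.4 mm either way each time. It starts clamped with 70 to 110 N; 40 N is right.
- knob_grip (a point): grip bar of the black clamp knob: 46 mm long, 11 mm wide, 26 mm below to 10 mm above this point, which is 92 mm above the bench, 88 mm from the swivel axis; x along the bar, z up. Grip it firmly (60 N) from above. Clockwise from above tightens; it stays level. 1.25 rad counterclockwise frees the head. Torque at rest: about 0.1 N m free, some 0.4 N m per rad more past the bite.
- handle (a point): centre of the black ball, 20 mm across, on top of the handle post (steel rod 14 mm across, upright, free from z 55 mm up to the ball); 107 mm above the bench, 80 mm from the swivel axis, on the head's -x side. The ball or the post can be pinched from above or pushed sideways. Be gentle with it: a light pinch (8 N) is enough, 60 N too much.
- pointer (a point): tip of the yellow pointer on the head's +x edge, 70 mm from the swivel axis, 22.5 mm above the bench.
- mark (a point): red mark: inner edge of the red clip on the scale, 71.5 mm from the swivel axis, 22.5 mm above the bench. The pointer tip must stand right in front of it.
- paste_bottle: loose white bottle with a red cap, 38 mm across, 50 mm tall; origin under its centre. Leave it alone.
- flux_bottle: loose beige bottle with a black cap, 30 mm across, 75 mm tall; origin under its centre. Leave it alone.
- loose_heatsink: loose finned grey heatsink, 40 x 40 x 20 mm, on the black microscope foot; origin under its centre. Leave it alone.
There are look-alikes about, which are no part of the job. There is more than one size of the base; the one meant has the size given above.

How it is judged:
By the outcome, as a careful person would: the job done as asked, in the order asked, and still so for the second after the job is handed in, with the robot touching nothing.
It also fails if it takes over 72 s, if anything falls off the work surface, if the arm or the gripper's body presses on something with over 40 N, if the wrist force passes 120 N, or if a joint passes its speed limit or range.

## Working session

There is one attempt and no reset: what is moved stays moved. The work goes in short steps, Python scripts to look and compute and a tool call to move; the robot and the scene stay as the last step left them, time stands still between calls to the robot, and variables do not carry over. Pictures are saved under pics/ and viewed, at most 10 in all, crops included, and the job is handed in when it is done.

Besides the shell and the picture viewer there is one more tool, called after ">>>" by a JSON object that holds its "fn" and its "kwargs", one argument or row to a line. drive_tool: Moves the arm, as the interface text tells. Its arguments: {"type":"object","properties":{"increments":{"type":"array"}},"required":["increments"]}

```bash
mkdir -p pics; cat > h.py <<'E'
import numpy as np, cv2
from workcell import *
def save(n,im,s=1.0,crop=None):
    if crop: im=im[crop[1]:crop[3],crop[0]:crop[2]]
    cv2.imwrite('pics/'+n+'.png',cv2.cvtColor(cv2.resize(im,None,fx=s,fy=s,interpolation=cv2.INTER_CUBIC),cv2.COLOR_RGB2BGR))
def ray(p,u,v,z):
    K,V=np.array(p['K']),np.array(p['view']);R=V[:3,:3];c=-R.T@V[:3,3]
    d=R.T@np.linalg.solve(K,[u,v,1]);return c+d*(z-c[2])/d[2]
def proj(p,X):
    K,V=np.array(p['K']),np.array(p['view']);q=K@(V[:3,:3]@np.array(X)+V[:3,3]);return q[:2]/q[2]
E
python3 - <<'E'
from h import *
a=camera('scene');b=camera('top')
im=np.vstack([a['image'],b['image']]); save('s1',im,0.7)
for n,p in(('scene',a),('top',b)):
    V=np.array(p['view']);print(n,(-V[:3,:3].T@V[:3,3]).round(3))
    for q in['base','head','index','strap','knob_grip','handle','pointer','paste_bottle','flux_bottle','loose_heatsink']:
        for r in silhouettes(q,p)[:3]:
            ys,xs=np.nonzero(r['region']);print(q,round(r['conf'],2),np.round(r['bbox']).tolist(),round(xs.mean(),1),round(ys.mean(),1),ray(p,xs.mean(),ys.mean(),0.02).round(3)[:2])
print(get_obs())
E
```

```text
scene [-0.137  0.642  0.725]
base 0.81 [259.0, 141.0, 339.0, 236.0] 301.8 200.0 [0.407 0.276]
base 0.76 [128.0, 241.0, 198.0, 317.0] 163.8 283.9 [0.351 0.58 ]
head 0.94 [137.0, 244.0, 196.0, 306.0] 163.6 277.4 [0.364 0.576]
head 0.62 [272.0, 141.0, 333.0, 221.0] 301.3 191.9 [0.427 0.266]
head 0.6 [282.0, 242.0, 300.0, 279.0] 289.4 260.6 [0.292 0.37 ]
index 0.55 [301.0, 224.0, 309.0, 242.0] 305.0 231.8 [0.335 0.312]
strap 0.78 [243.0, 182.0, 281.0, 201.0] 264.5 189.7 [0.466 0.328]
knob_grip 0.86 [247.0, 157.0, 267.0, 184.0] 255.4 169.9 [0.526 0.317]
handle 0.68 [274.0, 139.0, 333.0, 219.0] 302.0 191.6 [0.427 0.264]
handle 0.62 [140.0, 243.0, 195.0, 304.0] 164.0 277.4 [0.363 0.575]
pointer 0.86 [274.0, 145.0, 332.0, 222.0] 301.4 191.7 [0.427 0.265]
pointer 0.7 [136.0, 243.0, 194.0, 304.0] 163.8 277.6 [0.363 0.575]
pointer 0.54 [352.0, 151.0, 376.0, 176.0] 362.5 163.0 [0.438 0.108]
paste_bottle 0.7 [340.0, 240.0, 362.0, 266.0] 349.6 254.2 [0.254 0.268]
flux_bottle 0.91 [283.0, 243.0, 301.0, 281.0] 289.2 260.2 [0.293 0.37 ]
loose_heatsink 0.91 [353.0, 150.0, 377.0, 174.0] 362.9 162.8 [0.
[... 988 characters left out ...]

{'clock': 1.1, 'joint_pos': array([-1.11601625e+00,  2.40609405e-01,  4.99336239e-03,  1.33520531e+00,
        1.81284770e-05,  1.57079945e+00]), 'joint_vel': array([-0.00080705, -0.00017528,  0.00040153, -0.00077086,  0.00162643,
       -0.00159642]), 'tau': array([ 7.78616459e-05, -3.72223020e+01,  2.52694452e+01,  1.35552400e-03,
        1.96384431e-04, -5.00090955e-07]), 'eef_pos': array([ 0.21963468, -0.44917101,  0.23129922]), 'tool_rot': array([ 9.74258443e-01,  2.25433995e-01,  6.01051225e-06, -1.42321353e-05]), 'ft_force': array([ 0.05852001, -0.17162954, -0.54134555]), 'ft_torque': array([-0.04859045, -0.07496228, -0.01144808]), 'grasp_force': 0.0, 'grip_width': 0.085796453886816}
```

View pics/s1.png

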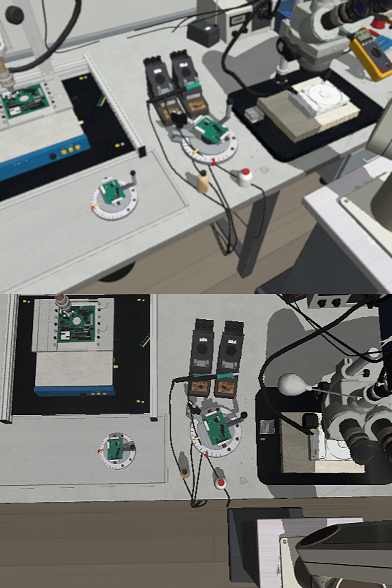

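```bash
python3 - <<'E'
from h import *
a=camera('scene');b=camera('top')
A=cv2.resize(a['image'][125:275,225:375],(400,400),interpolation=cv2.INTER_CUBIC)
B=cv2.resize(b['image'][145:245,250:350],(400,400),interpolation=cv2.INTER_CUBIC)
save('s2',np.hstack([A,B]),1)
save('s3',b['image'][100:420,130:560],1.8)
for z in (0.014,0.1,0.092):
  print(z,1000*np.linalg.norm(ray(b,300,200,z)-ray(b,301,200,z)))
E
```

```text
0.014 2.151942219504093
0.1 1.9849646453516536
0.092 2.000497442947215
```

View pics/s2.png

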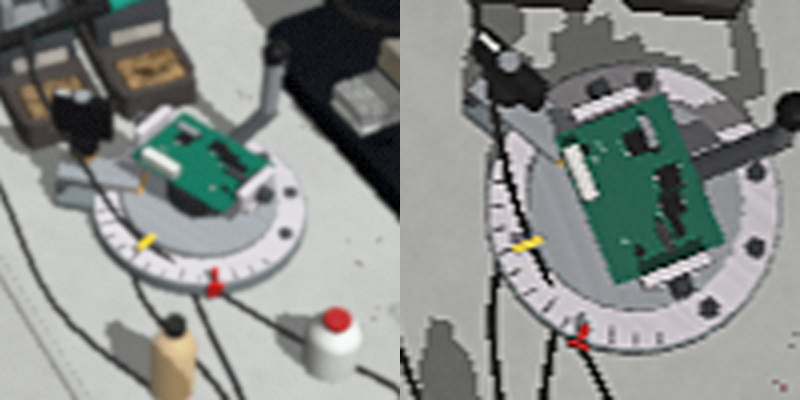

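View pics/s3.png

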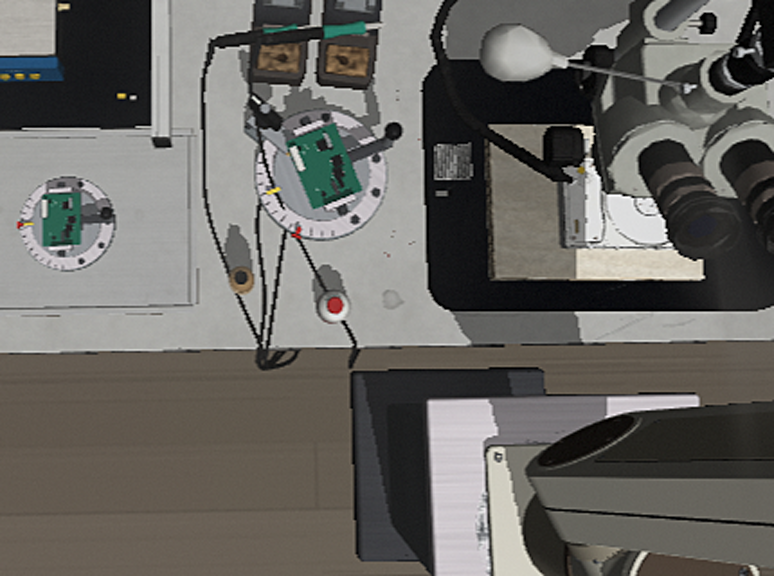

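Two vises show up in the top view: one at (309,197), about 74 px ≈ 159 mm across, and one at (166,224), about 54 px ≈ 115 mm. The 160 mm one at (309,197) is the one meant, and the crop confirms it. In the crop the pointer is near (279,206), the red clip near (295,228), the knob at (277,163) with its bar at about 45° and the ball at (348,172). Next I'll measure the parts precisely and check the microscope clearance.

```bash
python3 - <<'E'
from h import *
from scipy.optimize import least_squares
a=camera('scene');b=camera('top')
def col(p,roi,f):
    im=p['image'].astype(int);x0,y0,x1,y1=roi;s=im[y0:y1,x0:x1];m=f(s[...,0],s[...,1],s[...,2]).astype(np.uint8)
    ys,xs=np.nonzero(m);return np.c_[xs+x0,ys+y0]
yel=lambda r,g,b:(r>170)&(g>140)&(b<110)
red=lambda r,g,b:(r>150)&(g<90)&(b<90)
for n,p,ry,rr in(('scene',a,(260,200,300,230),(290,215,330,245)),('top',b,(270,195,292,215),(285,220,310,240))):
    Y=col(p,ry,yel);R=col(p,rr,red)
    print(n,'yellow',Y.mean(0),len(Y),[ray(p,*q,0.0225).round(4)[:2].tolist() for q in Y[[Y[:,0].argmin(),Y[:,0].argmax()]]])
    print('red',R.mean(0),R.min(0),R.max(0),R.tolist(),ray(p,*R.mean(0),0.0225).round(4))
# base ellipse & handle/knob in world
s=b
print('base c',ray(b,307.6,196.2,0.014).round(4),'ball top',ray(b,347.5,172,0.107).round(4),'knob',ray(b,277,162,0.1).round(4))
u=lambda x,y:(225+x*150/400,125+y*150/400)
print('scene ball',ray(a,*u(277,52),0.107).round(4),'base c',ray(a,*u(201,200),0.014).round(4),'knob',ray(a,*u(82,105),0.102).round(4))
A=cv2.resize(a['image'][0:210,350:560],(600,600),interpolation=cv2.INTER_CUBIC)
save('s4',A)
E
```

```text
scene yellow [279.36842105 215.26315789] 19 [[0.3919, 0.34], [0.3918, 0.3292]]
red [305.14285714 231.71428571] [303 226] [308 235] [[305, 226], [305, 227], [305, 228], [305, 230], [304, 231], [305, 231], [306, 231], [303, 232], [304, 232], [305, 232], [306, 232], [307, 232], [308, 232], [304, 233], [305, 233], [306, 233], [307, 233], [304, 234], [305, 234], [304, 235], [305, 235]] [0.3338 0.3128 0.0225]
top yellow [281.66666667 205.55555556] 18 [[0.3927, 0.3432], [0.399, 0.3281]]
red [294.8        228.93333333] [292 226] [296 232] [[295, 226], [296, 226], [295, 227], [296, 227], [294, 228], [295, 228], [296, 228], [295, 229], [292, 230], [293, 230], [294, 230], [294, 231], [295, 231], [296, 231], [296, 232]] [0.3451 0.3085 0.0225]
base c [0.4167 0.2789 0.014 ] ball top [0.4466 0.2047 0.107 ] knob [0.4712 0.3445 0.1   ]
scene ball [0.4405 0.2008 0.107 ] base c [0.4132 0.2754 0.014 ] knob [0.4614 0.348  0.102 ]
```

View pics/s4.png

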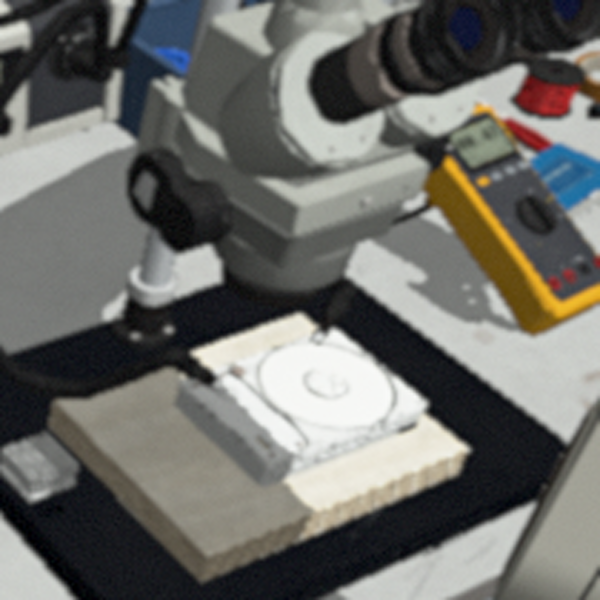

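>>> {"fn": "drive_tool", "kwargs": {
  "increments": [
    [[-12,25,0],[0,0,0],0.5],
    [[-12,25,0],[0,0,0],0.5],
    [[-12,25,0],[0,0,0],0.5],
    [[-12,25,0],[0,0,0],0.5],
    [[-12,25,0],[0,0,0],0.5],
    [[-12,25,0],[0,0,0],0.5],
    [[-12,25,0],[0,0,0],0.5],
    [[-12,25,0],[0,0,0],0.5]
  ]
}}

```text
clock: 1.97
eef_pos: [0.123, -0.248, 0.2313]
tool_rot: [0.974, 0.225, 0.0, 0.0]
ft_force: [-0.2, -0.2, 0.9]
grip_width: 0.0427
grasp_force: 0.0
```

```bash
python3 - <<'E'
from h import *
a=camera('scene');b=camera('top')
print(get_obs()['joint_pos'].round(3),get_obs()['eef_pos'].round(3),get_obs()['grip_width'])
def tri(pa,pb):
    P=[]
    for p in(a,b): P.append(np.array(p['K'])@np.array(p['view'])[:3])
    X=cv2.triangulatePoints(P[0],P[1],np.array(pa,float).reshape(2,1),np.array(pb,float).reshape(2,1));X=(X[:3]/X[3]).ravel()
    return X.round(3),proj(a,X).round(0),proj(b,X).round(0)
print('eyepiece end',tri((512.8,10.5),(521.7,225)))
im=np.vstack([a['image'],b['image']]); save('s5',im,0.71)
E
```

```text
[-1.11  -0.218 -0.461  1.33   0.     1.577] [ 0.122 -0.246  0.231] 0.04232437600259679
eyepiece end (array([0.297, 0.006, 0.394]), array([513.,  10.]), array([522., 225.]))
```

View pics/s5.png

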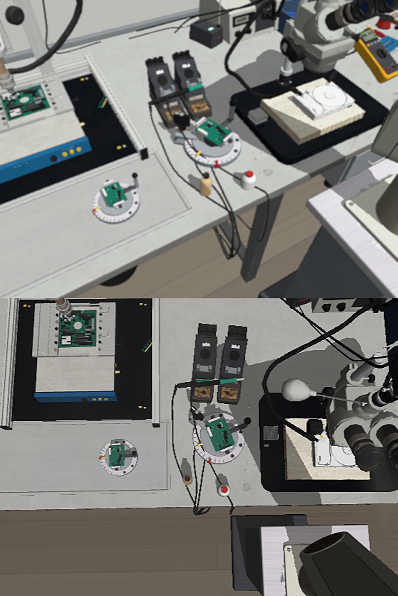

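The view shows the arm folding in. The near eyepiece ends at about (0.30, 0.01, 0.39), so I'll fold to a radius of about 0.185 and then swing past.

>>> {"fn": "drive_tool", "kwargs": {
  "increments": [
    [[-13,27,0],[0,0,0],0.5],
    [[-13,27,0],[0,0,0],0.5],
    [[-13,27,0],[0,0,0],0.5],
    [[0,0,0],[0,0,0],0.5]
  ]
}}

```text
clock: 2.4
eef_pos: [0.083, -0.1648, 0.231]
tool_rot: [0.974, 0.225, -0.0, -0.001]
ft_force: [-0.9, -1.0, -0.5]
grip_width: 0.0428
grasp_force: 0.0
```

>>> {"fn": "drive_tool", "kwargs": {
  "increments": [
    [[25,15,0],[0,0,3],0.5],
    [[22,19,0],[0,0,3],0.5],
    [[19,22,0],[0,0,3],0.5],
    [[15,25,0],[0,0,3],0.5]
  ]
}}

```text
clock: 2.73
eef_pos: [0.1678, -0.0874, 0.232]
tool_rot: [0.945, 0.326, 0.001, 0.001]
ft_force: [0.8, -0.8, -0.6]
grip_width: 0.0427
grasp_force: 0.0
```

>>> {"fn": "drive_tool", "kwargs": {
  "increments": [
    [[10,27,0],[0,0,3],0.5],
    [[5,28,0],[0,0,3],0.5],
    [[1,29,0],[0,0,3],0.5],
    [[-3,29,0],[0,0,3],0.5],
    [[-7,28,0],[0,0,3],0.5],
    [[-11,27,0],[0,0,3],0.5],
    [[-10,25,0],[0,0,3],0.5],
    [[0,0,0],[0,0,0],0.5]
  ]
}}

```text
clock: 3.4
eef_pos: [0.1495, 0.1107, 0.2318]
tool_rot: [0.865, 0.501, 0.001, -0.001]
ft_force: [-0.2, -0.4, -0.5]
grip_width: 0.0425
grasp_force: 0.0
```

>>> {"fn": "drive_tool", "kwargs": {
  "increments": [
    [[28,22,7],[0,0,0],0.5],
    [[28,22,7],[0,0,0],0.5],
    [[28,22,7],[0,0,0],0.5],
    [[28,22,7],[0,0,0],0.5],
    [[28,22,7],[0,0,0],0.5],
    [[28,22,7],[0,0,0],0.5],
    [[28,22,7],[0,0,0],0.5],
    [[0,0,0],[0,0,0],0.5]
  ]
}}

```text
clock: 4.07
eef_pos: [0.3532, 0.2635, 0.2795]
tool_rot: [0.87, 0.492, 0.002, -0.0]
ft_force: [0.3, 0.3, -0.1]
grip_width: 0.0425
grasp_force: 0.0
```

```bash
python3 - <<'E'
from h import *
w=camera('wrist');save('s6',w['image'],1.4)
np.savez('w6',im=w['image'],K=w['K'],view=w['view'])
o=get_obs();print(o['eef_pos'].round(4),o['joint_pos'].round(3),proj(w,o['eef_pos']))
for n,X in dict(base=(.415,.277,.014),knob=(.466,.346,.1),ball=(.4435,.203,.107),ptr=(.39,.342,.0225),mark=(.348,.306,.0225)).items(): print(n,proj(w,X).round(0))
for q in['knob_grip','handle','pointer','index']:
    for r in silhouettes(q,w)[:2]: print(q,round(r['conf'],2),r['bbox'])
E
```

```text
[0.3503 0.2613 0.2792] [ 0.641  0.099 -0.044  1.429 -0.     2.753] [279.15088544 281.02854849]
base [317. 137.]
knob [340.  51.]
ball [386. 194.]
ptr [273. 100.]
mark [259. 145.]
knob_grip 0.63 [329.6, 22.2, 363.1, 77.2]
handle 0.76 [269.2, 89.7, 399.1, 207.1]
pointer 0.61 [274.5, 85.1, 399.6, 201.6]
index 0.66 [328.6, 21.9, 363.5, 78.1]
index 0.59 [252.4, 144.8, 260.8, 151.4]
```

View pics/s6.png

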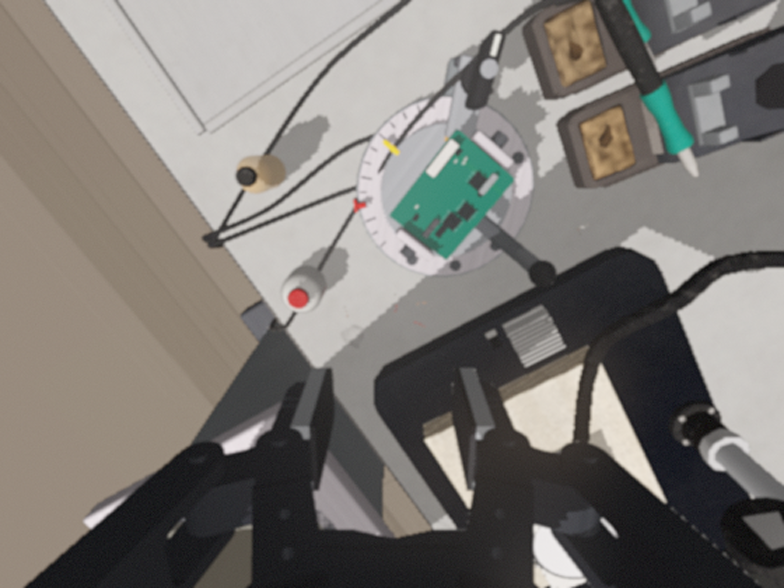

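```bash
python3 - <<'E'
from h import *
p=np.load('w6.npz')
for z in (.102,):
  e1,e2=ray(p,355,24,z),ray(p,336,77,z);print('bar',e1.round(4),e2.round(4),np.linalg.norm(e1-e2),np.degrees(np.arctan2(*(e1-e2)[[1,0]])),((e1+e2)/2).round(4),'screw',ray(p,348.6,48.6,.104).round(4))
print('ball',ray(p,387,193.6,.107).round(4))
im=p['im'].astype(int);r,g,b=im[...,0],im[...,1],im[...,2]
for n,m in(('y',(r>170)&(g>140)&(b<110)),('r',(r>150)&(g<90)&(b<90))):
  ys,xs=np.nonzero(m);k=(abs(xs-265)<22)&(abs(ys-125)<35);print(n,xs[k].mean(),ys[k].mean(),np.unique([(x,y) for x,y in zip(xs[k],ys[k])],axis=0).tolist(),ray(p,xs[k].mean(),ys[k].mean(),.0225).round(4))
# bench circle fit
g8=cv2.Canny(p['im'],60,150)
bar=(im.max(2)<60);ys,xs=np.nonzero(bar[15:85,325:370]);n,l,st,c=cv2.connectedComponentsWithStats(bar[15:85,325:370].astype(np.uint8))
for i in range(1,n):
  if st[i,4]>150:
    q=np.argwhere(l==i)[:,::-1]+[325,15];print('blob',st[i],cv2.minAreaRect(q.astype(np.float32)))
E
```

```text
bar [0.4868 0.3582 0.102 ] [0.452  0.3283 0.102 ] 0.045806803222544795 40.70896809596566 [0.4694 0.3433 0.102 ] screw [0.4725 0.3435 0.104 ]
ball [0.4446 0.2029 0.107 ]
y 279.3333333333333 104.97222222222223 [[275, 100], [275, 101], [275, 102], [276, 101], [276, 102], [276, 103], [277, 101], [277, 102], [277, 103], [277, 104], [278, 103], [278, 104], [278, 105], [279, 104], [279, 105], [279, 106], [279, 107], [279, 108], [280, 104], [280, 105], [280, 106], [280, 107], [280, 108], [281, 104], [281, 105], [281, 106], [281, 107], [281, 108], [282, 105], [282, 106], [282, 107], [282, 108], [283, 107], [283, 108], [283, 109], [284, 108]] [0.3936 0.3339 0.0225]
r 255.8695652173913 146.1304347826087 [[254, 143], [254, 144], [254, 145], [254, 146], [254, 147], [254, 148], [254, 149], [255, 145], [255, 146], [255, 147], [255, 148], [256, 145], [256, 146], [256, 147], [256, 148], [257, 145], [257, 146], [257, 147], [258, 145], [258, 146], [258, 147], [259, 145], [259, 146]] [0.3435 0.3073 0.0225]
```

>>> {"fn": "drive_tool", "kwargs": {
  "increments": [
    [[30,20,-10],[0,0,-4.5],0.38],
    [[30,20,-15],[0,0,-4.5],0.38],
    [[30,20,-15],[0,0,-4.5],0.38],
    [[29,22,-15],[0,0,-4.5],0.38],
    [[0,0,-20],[0,0,0],0.38],
    [[0,0,-20],[0,0,0],0.38],
    [[0,0,0],[0,0,0],0.38],
    [[0,0,0],[0,0,0],0.38]
  ]
}}

```text
clock: 4.98
eef_pos: [0.4644, 0.3406, 0.1849]
tool_rot: [0.937, 0.351, -0.001, 0.0]
ft_force: [-0.4, 0.4, 0.3]
grip_width: 0.0324
grasp_force: 0.0
```

```bash
python3 - <<'E'
from h import *
w=camera('wrist')
np.savez('w7',im=w['image'],K=w['K'],view=w['view'])
o=get_obs();print(o['eef_pos'].round(4),o['tool_rot'].round(4),o['joint_pos'].round(3))
im=w['image'].copy()
for d in (-.023,.023):
  X=np.array([.470+d*np.cos(np.radians(41)),.3435+d*np.sin(np.radians(41)),.102]);q=proj(w,X);print(q);cv2.circle(im,tuple(np.int32(q.round())),3,(255,0,255),1)
q=proj(w,o['eef_pos']);cv2.circle(im,tuple(np.int32(q.round())),3,(0,255,255),1)
save('s7',im,1.4)
E
```

```text
[0.4653 0.3413 0.1865] [ 9.365e-01  3.506e-01  3.000e-04 -1.000e-04] [ 0.633  0.414  0.133  1.289 -0.     3.058]
[283.18734229 238.83020886]
[283.50709615 181.00456645]
```

View pics/s7.png

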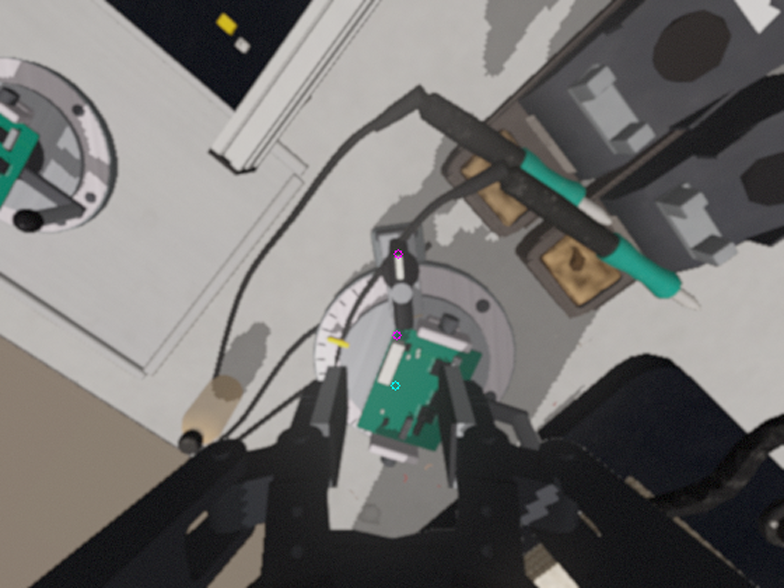

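```bash
python3 - <<'E'
from h import *
p=np.load('w7.npz')
e=[ray(p,x/1.4,y/1.4,.102) for x,y in((396.5,240),(403,329),(401,293),(400,284.5))]
print(np.round(e,4),np.linalg.norm(e[0]-e[1]),np.degrees(np.arctan2(*(e[0]-e[1])[[1,0]])))
E
```

```text
[[0.4925 0.3634 0.102 ]
 [0.4574 0.3278 0.102 ]
 [0.4724 0.3426 0.102 ]
 [0.4757 0.3461 0.102 ]] 0.04998421717862802 45.40713792534034
```

>>> {"fn": "drive_tool", "kwargs": {
  "increments": [
    [[7,2,-10],[0,0,2.5],0.38],
    [[0,0,-20],[0,0,0],0.38],
    [[0,0,-20],[0,0,0],0.38],
    [[0,0,-20],[0,0,0],0.38],
    [[0,0,-20],[0,0,0],0.38],
    [[0,0,-12],[0,0,0],0.38],
    [[0,0,-5],[0,0,0],0.38],
    [[0,0,0],[0,0,0],0.38]
  ]
}}

```text
clock: 5.7
eef_pos: [0.4726, 0.3438, 0.0793]
tool_rot: [0.929, 0.371, 0.0, -0.0]
ft_force: [-0.7, 0.2, 0.0]
grip_width: 0.0324
grasp_force: 0.0
```

>>> {"fn": "drive_tool", "kwargs": {
  "increments": [
    [[0,0,0],[0,0,0],0.0],
    [[0,0,0],[0,0,0],0.0],
    [[0,0,0],[0,0,0],0.0],
    [[0,0,0],[0,0,0],0.0]
  ]
}}

```text
clock: 6.03
eef_pos: [0.4746, 0.3437, 0.0807]
tool_rot: [0.929, 0.371, 0.002, 0.001]
ft_force: [2.5, -5.4, 6.4]
grip_width: 0.0094
grasp_force: 59.0
```

```bash
cat > st.py <<'E'
from workcell import get_obs
import numpy as np
o=get_obs();q=o['tool_rot'];print(o['clock'],o['eef_pos'].round(4),'yaw',round(float(np.degrees(2*np.arctan2(q[1],q[0]))),2),'F',o['ft_force'].round(1),'T',o['ft_torque'].round(3),'w',round(o['grip_width'],4),'g',round(o['grasp_force'],1),'j6',o['joint_pos'][5].round(3),o['tau'].round(2))
E
python3 st.py
```

```text
6.0333 [0.4746 0.3437 0.0807] yaw 43.59 F [ 2.5 -5.4  6.4] T [-0.958 -0.38   0.69 ] w 0.0094 g 59.0 j6 3.009 [  2.38 -43.54  21.2   -0.45   1.43   0.73]
```

>>> {"fn": "drive_tool", "kwargs": {
  "increments": [
    [[0,0,0],[0,0,4],0.0],
    [[0,0,0],[0,0,5],0.0],
    [[0,0,0],[0,0,5],0.0],
    [[0,0,0],[0,0,5],0.0],
    [[0,0,0],[0,0,5],0.0],
    [[0,0,0],[0,0,5],0.0],
    [[0,0,0],[0,0,5],0.0],
    [[0,0,0],[0,0,0],0.0]
  ]
}}

```text
clock: 6.7
eef_pos: [0.474, 0.344, 0.0808]
tool_rot: [0.779, 0.627, 0.002, 0.0]
ft_force: [0.5, -4.0, 6.3]
grip_width: 0.0097
grasp_force: 58.8
```

```bash
python3 st.py
```

```text
6.7 [0.474  0.344  0.0808] yaw 77.62 F [ 0.5 -4.   6.3] T [-0.655  0.065 -0.003] w 0.0097 g 58.8 j6 2.415 [  1.86 -43.29  21.41  -0.77   0.75  -0.52]
```

>>> {"fn": "drive_tool", "kwargs": {
  "increments": [
    [[0,0,0],[0,0,6],0.0],
    [[0,0,0],[0,0,6],0.0],
    [[0,0,0],[0,0,6],0.0],
    [[0,0,0],[0,0,6],0.0],
    [[0,0,0],[0,0,6],0.0],
    [[0,0,0],[0,0,6],0.0],
    [[0,0,0],[0,0,4],0.0],
    [[0,0,0],[0,0,0],0.0]
  ]
}}

```text
clock: 7.37
eef_pos: [0.473, 0.3441, 0.0807]
tool_rot: [0.518, 0.855, 0.001, 0.0]
ft_force: [-1.7, -4.1, 8.6]
grip_width: 0.0093
grasp_force: 59.0
```

```bash
python3 st.py
```

```text
7.3667 [0.473  0.3441 0.0807] yaw 117.6 F [-1.7 -4.1  8.6] T [-0.589  0.557 -0.031] w 0.0093 g 59.0 j6 1.718 [  1.16 -42.7   21.9   -1.46   0.29  -0.52]
```

>>> {"fn": "drive_tool", "kwargs": {
  "increments": [
    [[0,0,0],[0,0,0],0.38],
    [[0,0,0],[0,0,0],0.38],
    [[0,0,0],[0,0,0],0.38],
    [[0,0,20],[0,0,0],0.38],
    [[0,0,30],[0,0,0],0.38],
    [[0,0,30],[0,0,0],0.38],
    [[0,0,0],[0,0,0],0.38]
  ]
}}

```text
clock: 7.95
eef_pos: [0.4756, 0.3464, 0.1648]
tool_rot: [0.518, 0.855, 0.005, 0.002]
ft_force: [0.3, 0.9, 0.8]
grip_width: 0.0324
grasp_force: 0.0
```

```bash
python3 st.py; python3 - <<'E'
from h import *
a=camera('scene');b=camera('top')
im=a['image'].copy()
for z in np.arange(0,.75,.1):
  X=ray(b,416,128,z);q=proj(a,X);print(round(z,1),X.round(3),q.round(0))
  if 0<q[0]<560 and 0<q[1]<420: cv2.circle(im,tuple(np.int32(q)),2,(255,0,255),-1)
T=cv2.resize(b['image'][80:240,240:480],(450,300),interpolation=cv2.INTER_CUBIC)
S=cv2.resize(im[0:240,200:560],(450,300),interpolation=cv2.INTER_CUBIC)
save('s8',np.vstack([T,S]))
E
```

```text
7.95 [0.4756 0.3464 0.1648] yaw 117.56 F [0.3 0.9 0.8] T [ 0.01  -0.066 -0.007] w 0.0324 g 0.0 j6 1.719 [  0.   -42.48  21.89   1.26   0.     0.  ]
0.0 [0.57  0.031 0.   ] [355. 125.]
0.1 [0.538 0.06  0.1  ] [359. 101.]
0.2 [0.505 0.09  0.2  ] [363.  71.]
0.3 [0.472 0.119 0.3  ] [369.  34.]
0.4 [0.44  0.148 0.4  ] [376. -13.]
0.5 [0.407 0.177 0.5  ] [386. -76.]
0.6 [0.375 0.206 0.6  ] [ 399. -161.]
0.7 [0.342 0.235 0.7  ] [ 418. -288.]
```

View pics/s8.png

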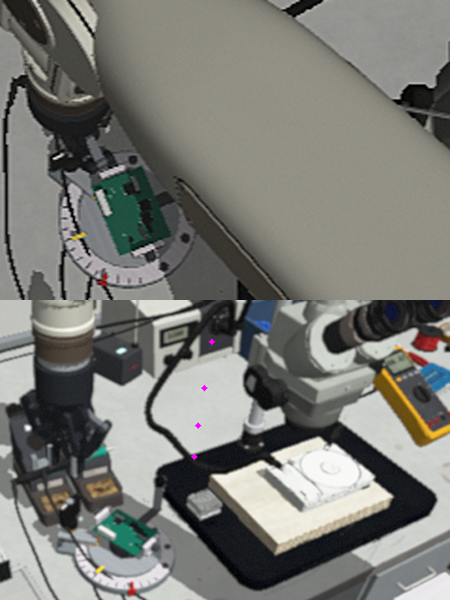

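The top crop shows the vise and the forearm. The scene crop shows the gripper clear of the knob. The white ball near top (416,128) sits on a rod from the microscope, and it isn't visible below about z 0.38. It could therefore be close to the forearm when I reach for the handle. I'll tilt the wrist camera up high on the clear side to find its height.

>>> {"fn": "drive_tool", "kwargs": {
  "increments": [
    [[-16,-8,36],[-7,0,0],0.38],
    [[-16,-8,36],[-7,0,0],0.38],
    [[-16,-8,36],[-7,0,0],0.38],
    [[-16,-8,36],[-7,0,0],0.38],
    [[-16,-8,36],[-7,0,0],0.38],
    [[-16,-8,36],[-7,0,0],0.38],
    [[0,0,0],[-7,0,0],0.38],
    [[0,0,0],[0,0,0],0.38]
  ]
}}

```text
clock: 8.72
eef_pos: [0.366, 0.2653, 0.3214]
tool_rot: [0.466, 0.789, -0.336, 0.219]
ft_force: [-0.1, 0.8, -2.0]
grip_width: 0.0327
grasp_force: 0.0
```

```bash
python3 st.py; python3 - <<'E'
from h import *
w=camera('wrist');b=camera('top');im=w['image'].copy()
V=np.array(w['view']);print('cam',(-V[:3,:3].T@V[:3,3]).round(3))
np.savez('w9',im=im,K=w['K'],view=w['view'])
for z in np.arange(0.1,.71,.1):
  X=ray(b,416,128,z);q=proj(w,X);c=V[:3,:3]@X+V[:3,3];print(round(z,1),X.round(3),q.round(0),c[2].round(2))
  if c[2]>0 and 0<q[0]<560 and 0<q[1]<420: cv2.circle(im,tuple(np.int32(q)),2,(255,0,255),-1);cv2.putText(im,str(round(z,1)),tuple(np.int32(q)+4),0,.4,(255,0,255))
T=cv2.resize(b['image'],(560,420))
save('s9',np.vstack([im,cv2.resize(b['image'],(560,420))]),0.71)
E
```

```text
8.7167 [0.366  0.2653 0.3214] yaw 118.87 F [-0.1  0.8 -2. ] T [ 0.846  0.037 -0.008] w 0.0327 g 0.0 j6 2.184 [  0.38 -59.78  25.2    5.87  -1.7    0.39]
cam [0.321 0.42  0.363]
0.1 [0.538 0.06  0.1  ] [384. 202.] 0.47
0.2 [0.505 0.09  0.2  ] [362. 249.] 0.4
0.3 [0.472 0.119 0.3  ] [331. 318.] 0.32
0.4 [0.44  0.148 0.4  ] [280. 428.] 0.25
0.5 [0.407 0.177 0.5  ] [185. 633.] 0.17
0.6 [0.375 0.206 0.6  ] [ -54. 1148.] 0.1
0.7 [0.342 0.235 0.7  ] [-1761.  4839.] 0.02
```

View pics/s9.png

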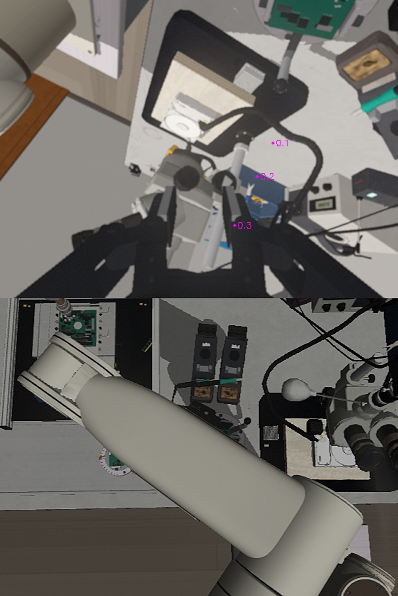

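>>> {"fn": "drive_tool", "kwargs": {
  "increments": [
    [[0,3,30],[-4,0,0],0.38],
    [[0,3,30],[-4,0,0],0.38],
    [[0,3,30],[-4,0,0],0.38],
    [[0,3,30],[-4,0,0],0.38],
    [[0,3,30],[-4,0,0],0.38],
    [[0,3,30],[-4,0,0],0.38],
    [[0,0,0],[0,0,0],0.38]
  ]
}}

```text
clock: 9.4
eef_pos: [0.355, 0.1687, 0.3394]
tool_rot: [0.404, 0.754, -0.409, 0.318]
ft_force: [1.1, 0.8, 0.4]
grip_width: 0.0327
grasp_force: 0.0
```

```bash
python3 st.py; python3 - <<'E'
from h import *
w=camera('wrist');b=camera('top');im=w['image'].copy();V=np.array(w['view']);print('cam',(-V[:3,:3].T@V[:3,3]).round(3))
np.savez('w10',im=im,K=w['K'],view=w['view'])
print('top ball',b['image'][126:131,412:420].mean((0,1)).round())
for z in np.arange(0.2,.66,.025):
  X=ray(b,416,128,z);q=proj(w,X);c=V[:3,:3]@X+V[:3,3];u,v=np.int32(q)
  if c[2]>0 and 5<u<555 and 5<v<415:
    pt=im[v-4:v+5,u-4:u+5].reshape(-1,3);print(round(z,3),X.round(3),(u,v),pt.mean(0).round(),pt.std(0).round())
E
```

```text
9.4 [0.355  0.1687 0.3394] yaw 123.55 F [1.1 0.8 0.4] T [0.919 0.129 0.018] w 0.0327 g 0.0 j6 2.288 [  0.06 -44.63  18.69   5.6   -1.43   0.11]
cam [0.294 0.323 0.338]
top ball [160. 161. 157.]
0.2 [0.505 0.09  0.2  ] (np.int32(440), np.int32(178)) [192. 189. 185.] [3. 3. 3.]
0.225 [0.497 0.097 0.225] (np.int32(433), np.int32(197)) [ 97. 105. 117.] [44. 37. 26.]
0.25 [0.489 0.104 0.25 ] (np.int32(424), np.int32(219)) [65. 76. 92.] [12. 20. 30.]
0.275 [0.481 0.111 0.275] (np.int32(416), np.int32(242)) [95. 93. 91.] [52. 51. 49.]
0.3 [0.472 0.119 0.3  ] (np.int32(406), np.int32(268)) [183. 179. 175.] [27. 27. 26.]
0.325 [0.464 0.126 0.325] (np.int32(395), np.int32(297)) [191. 187. 182.] [9. 9. 8.]
0.35 [0.456 0.133 0.35 ] (np.int32(382), np.int32(330)) [44. 44. 45.] [2. 2. 2.]
0.375 [0.448 0.14  0.375] (np.int32(368), np.int32(367)) [35. 35. 37.] [3. 3. 3.]
0.4 [0.44  0.148 0.4  ] (np.int32(352), np.int32(409)) [32. 32. 34.] [3. 3. 3.]
```

```bash
cat > go.py <<'E'
import sys,numpy as np
from scipy.spatial.transform import Rotation as R
from workcell import get_obs
def plan(p,yaw,tilt,n=None):
    o=get_obs();T=R.from_rotvec(np.radians(tilt)*np.array([np.cos(np.radians(yaw-90)),np.sin(np.radians(yaw-90)),0]))*R.from_quat([np.cos(np.radians(yaw/2)),np.sin(np.radians(yaw/2)),0,0])
    rv=np.degrees((T*R.from_quat(o['tool_rot']).inv()).as_rotvec());d=1000*(np.array(p)-o['eef_pos'])
    k=max(1,int(np.ceil(max(np.linalg.norm(d)/35,np.linalg.norm(rv)/6.5))));print('tot',d.round(1),rv.round(1),'rows',k,'per',(d/k).round(1),(rv/k).round(2))
    print('tool z now',R.from_quat(o['tool_rot']).apply([0,0,1]).round(3),'j',o['joint_pos'].round(2),'eef',o['eef_pos'].round(4))
E
python3 -c "
from go import *
plan((.40,.26,.25),133,-30)"
```

```text
tot [ 44.2  89.6 -89.6] [36.1 -1.5 15.5] rows 7 per [  6.3  12.8 -12.8] [ 5.16 -0.21  2.21]
tool z now [ 0.149 -0.872 -0.466] j [ 0.95  0.52  0.17  2.15 -0.68  2.29] eef [0.3558 0.1704 0.3396]
```

>>> {"fn": "drive_tool", "kwargs": {
  "increments": [
    [[6,13,-10],[5.2,-0.2,2.2],0.3],
    [[6,13,-13],[5.2,-0.2,2.2],0.3],
    [[6,13,-13],[5.2,-0.2,2.2],0.3],
    [[6,13,-13],[5.2,-0.2,2.2],0.3],
    [[6,13,-13],[5.2,-0.2,2.2],0.3],
    [[6,13,-13],[5.2,-0.2,2.2],0.3],
    [[6,12,-13],[5.2,-0.2,2.2],0.3],
    [[0,0,0],[0,0,0],0.3]
  ]
}}

```text
clock: 10.17
eef_pos: [0.3985, 0.261, 0.2526]
tool_rot: [0.387, 0.886, -0.098, 0.237]
ft_force: [-0.2, -1.0, -0.0]
grip_width: 0.0255
grasp_force: 0.0
```

```bash
python3 -c "
from go import *
plan((.451,.196,.16),133,-30)"; python3 st.py
```

```text
tot [ 52.5 -65.  -92.6] [-0.5  0.2  0. ] rows 4 per [ 13.1 -16.3 -23.2] [-0.13  0.05  0.  ]
tool z now [ 0.344 -0.358 -0.868] j [ 0.9   0.21 -0.08  1.35 -0.51  1.74] eef [0.3985 0.261  0.2526]
10.1667 [0.3985 0.261  0.2526] yaw 132.85 F [-0.2 -1.  -0. ] T [ 0.297  0.407 -0.044] w 0.0255 g 0.0 j6 1.741 [ -0.05 -34.96  24.35  -1.19  -1.29  -0.54]
```

>>> {"fn": "drive_tool", "kwargs": {
  "increments": [
    [[13,-16,-23],[0,0,0],0.42],
    [[13,-16,-23],[0,0,0],0.42],
    [[13,-16,-23],[0,0,0],0.42],
    [[13,-17,-23],[0,0,0],0.42],
    [[0,0,0],[0,0,0],0.42],
    [[0,0,0],[0,0,0],0.42]
  ]
}}

```text
clock: 10.67
eef_pos: [0.4495, 0.1945, 0.1587]
tool_rot: [0.386, 0.886, -0.104, 0.236]
ft_force: [-0.0, -0.2, 0.1]
grip_width: 0.0355
grasp_force: 0.0
```

```bash
python3 -c "
from go import *
plan((.451,.196,.09),133,-30)
from h import *
w=camera('wrist');im=w['image'];o=get_obs()
for X in ((.4446,.2029,.107),o['eef_pos']): print(proj(w,X).round(1))
u,v=np.int32(proj(w,(.4446,.2029,.107)))
g=im.max(2);m=(g<60).astype(np.uint8);n,l,s,c=cv2.connectedComponentsWithStats(m)
for i in range(1,n):
  if s[i,4]>60: print(s[i],c[i].round(1))
save('s10',im,1.4)
"; python3 st.py
```

```text
tot [  1.5   1.5 -68.7] [ 0.1 -0.2  0.1] rows 2 per [  0.7   0.7 -34.3] [ 0.03 -0.08  0.07]
tool z now [ 0.338 -0.367 -0.867] j [ 0.72  0.25 -0.29  1.02 -0.52  1.54] eef [0.4495 0.1945 0.1587]
[283.8 191.3]
[282.5 277.2]
[    0     0   540   420 72597] [204.1 266.8]
[ 489    0   71   90 5152] [525.6  38.9]
[277  19  42  35 644] [299.6  35.4]
[312  43  25  26 383] [323.8  55.8]
[357  46  21  22 106] [364.7  56. ]
[ 479  161   81   79 1902] [521.9 190.4]
[550 211  10  27 167] [555.8 223.5]
[445 248  37  30 814] [463.  262.7]
[ 457  299   69   31 1153] [492.  313.7]
[308 348  10  12  92] [312.8 353.3]
10.7167 [0.4501 0.1958 0.1597] yaw 132.94 F [0.8 0.4 0.4] T [0.334 0.324 0.036] w 0.0361 g 0.0 j6 1.541 [ -0.54 -34.14  21.57  -0.04  -1.6   -0.  ]
```

View pics/s10.png

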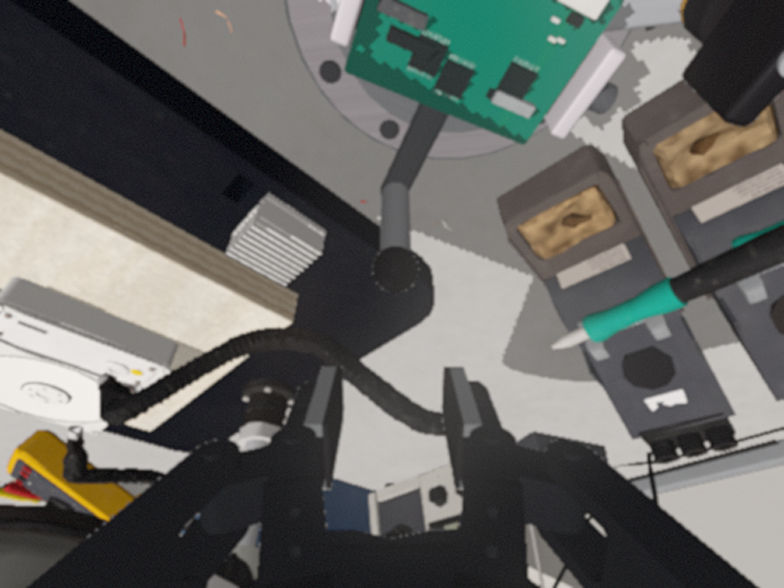

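The ball shows at (283.6,192), within 1 px of the predicted position, so I'll descend around it without pinching.

>>> {"fn": "drive_tool", "kwargs": {
  "increments": [
    [[0,0,-20],[0,0,0],0.42],
    [[0,0,-20],[0,0,0],0.42],
    [[0,0,-20],[0,0,0],0.42],
    [[1,0,-8],[0,0,0],0.42],
    [[0,0,0],[0,0,0],0.28],
    [[0,0,0],[0,0,0],0.28],
    [[0,0,0],[0,0,0],0.28]
  ]
}}

```text
clock: 11.3
eef_pos: [0.4514, 0.1969, 0.0926]
tool_rot: [0.385, 0.886, -0.101, 0.238]
ft_force: [-0.8, -0.4, 0.9]
grip_width: 0.0239
grasp_force: 0.1
```

```bash
python3 st.py
```

```text
11.3 [0.4514 0.1969 0.0926] yaw 133.01 F [-0.8 -0.4  0.9] T [ 0.359  0.371 -0.026] w 0.0239 g 0.1 j6 1.539 [ 3.000e-02 -3.585e+01  1.976e+01 -1.100e-01 -1.610e+00  0.000e+00]
```

>>> {"fn": "drive_tool", "kwargs": {
  "increments": [
    [[3.8,1.7,0],[0,0,0],0.28],
    [[3.8,1.7,0],[0,0,0],0.28],
    [[3.7,2.1,0],[0,0,0],0.28],
    [[3.6,2.1,0],[0,0,0],0.28],
    [[3.4,2.4,0],[0,0,0],0.28],
    [[3.4,2.4,0],[0,0,0],0.28]
  ]
}}

```text
clock: 11.8
eef_pos: [0.4726, 0.2081, 0.091]
tool_rot: [0.385, 0.886, -0.103, 0.237]
ft_force: [-0.3, -2.5, 0.9]
grip_width: 0.0243
grasp_force: 0.8
```

```bash
python3 st.py
```

```text
11.8 [0.4726 0.2081 0.091 ] yaw 133.0 F [-0.3 -2.5  0.9] T [-0.02   0.429 -0.196] w 0.0243 g 0.8 j6 1.526 [ 8.400e-01 -3.907e+01  2.097e+01 -7.800e-01 -1.260e+00  2.000e-02]
```

Force is low (about 2.5 N), so the head is moving freely. Continuing the arc.

>>> {"fn": "drive_tool", "kwargs": {
  "increments": [
    [[3.2,2.8,0],[0,0,0],0.28],
    [[3.1,2.8,0],[0,0,0],0.28],
    [[2.8,3.1,0],[0,0,0],0.28],
    [[2.8,3.2,0],[0,0,0],0.28],
    [[2.5,3.3,0],[0,0,0],0.28],
    [[2.4,3.4,0],[0,0,0],0.28],
    [[0,0,0],[0,0,0],0.28]
  ]
}}

```text
clock: 12.38
eef_pos: [0.4898, 0.228, 0.0911]
tool_rot: [0.385, 0.886, -0.101, 0.237]
ft_force: [-0.3, -0.1, 0.1]
grip_width: 0.024
grasp_force: 0.0
```

```bash
python3 st.py; cat > ang.py <<'E'
from h import *
def cols(p,c,r,f):
    im=p['image'].astype(int);u,v=np.int32(c);s=im[v-r:v+r,u-r:u+r];m=f(s[...,0],s[...,1],s[...,2]);ys,xs=np.nonzero(m);return np.c_[xs+u-r,ys+v-r]
yel=lambda r,g,b:(r>150)&(g>120)&(b<.62*g)
red=lambda r,g,b:(r>120)&(g<.55*r)&(b<.55*r)
C=np.array([.4155,.2772])
for n in('top','scene'):
    p=camera(n)
    Y=cols(p,proj(p,(*(C+.055*np.array([np.cos(np.radians(140)),np.sin(np.radians(140))])),.0225)),22,yel)
    R=cols(p,proj(p,(*(C+.073*np.array([np.cos(np.radians(156)),np.sin(np.radians(156))])),.0225)),12,red)
    for k,Q in(('Y',Y),('R',R)):
        if len(Q)==0: print(n,k,'none');continue
        X=np.array([ray(p,*q,.0225)[:2]-C for q in Q]);a=np.degrees(np.arctan2(X[:,1],X[:,0]));rr=np.hypot(X[:,0],X[:,1])*1000
        print(n,k,len(Q),'ang mean',a.mean().round(2),'med',np.median(a).round(2),'r',rr.min().round(1),rr.max().round(1),Q.mean(0).round(1), 'inner-ang',a[np.argsort(rr)[:4]].mean().round(1))
E
python3 ang.py
```

```text
12.3833 [0.4898 0.228  0.0911] yaw 133.03 F [-0.3 -0.1  0.1] T [0.338 0.288 0.043] w 0.024 g 0.0 j6 1.533 [-9.000e-02 -4.075e+01  2.043e+01  4.000e-02 -1.620e+00  1.000e-02]
top Y 16 ang mean 145.21 med 145.13 r 52.4 67.8 [293.1 219.2] inner-ang 145.5
top R 15 ang mean 156.01 med 155.97 r 70.3 82.3 [294.8 228.9] inner-ang 155.5
scene Y 16 ang mean 147.69 med 147.47 r 55.5 70.5 [298.2 221. ] inner-ang 148.1
scene R 33 ang mean 156.59 med 156.81 r 75.5 97.0 [305.2 231.8] inner-ang 157.4
```

>>> {"fn": "drive_tool", "kwargs": {
  "increments": [
    [[1.5,2.3,0],[0,0,0],0.28],
    [[1.4,2.4,0],[0,0,0],0.28],
    [[1.3,2.4,0],[0,0,0],0.28],
    [[1.2,2.5,0],[0,0,0],0.28],
    [[0,0,0],[0,0,0],0.28],
    [[0,0,0],[0,0,0],0.28]
  ]
}}

```text
clock: 12.98
eef_pos: [0.4947, 0.2369, 0.0911]
tool_rot: [0.385, 0.886, -0.102, 0.237]
ft_force: [-0.1, -0.0, -0.5]
grip_width: 0.0238
grasp_force: 0.0
```

```bash
python3 st.py;python3 ang.py
```

```text
12.9833 [0.4947 0.2369 0.0911] yaw 133.02 F [-0.1 -0.  -0.5] T [ 0.382  0.333 -0.004] w 0.0238 g 0.0 j6 1.541 [ -0.   -41.83  20.93  -0.11  -1.61   0.  ]
top Y 16 ang mean 152.41 med 152.5 r 52.9 67.3 [296.4 220.6] inner-ang 152.5
top R 15 ang mean 156.01 med 155.97 r 70.3 82.3 [294.8 228.9] inner-ang 155.5
scene Y 17 ang mean 154.53 med 154.63 r 55.6 72.8 [302.2 221.4] inner-ang 154.7
scene R 34 ang mean 156.58 med 156.73 r 75.4 97.0 [305.2 231.6] inner-ang 156.8
```

>>> {"fn": "drive_tool", "kwargs": {
  "increments": [
    [[0,0,0],[0,0,0],0.42],
    [[0,0,0],[0,0,0],0.42],
    [[0,0,25],[0,0,0],0.42],
    [[0,0,30],[0,0,0],0.42],
    [[0,0,30],[0,0,0],0.42],
    [[0,0,0],[0,0,0],0.42]
  ]
}}

```text
clock: 13.58
eef_pos: [0.4973, 0.2384, 0.1825]
tool_rot: [0.386, 0.885, -0.098, 0.24]
ft_force: [0.1, 0.6, 0.9]
grip_width: 0.0359
grasp_force: 0.0
```

```bash
python3 st.py; python3 - <<'E'
from h import *
from go import R
o=get_obs();w=camera('wrist');V=np.array(w['view'])
T=np.eye(4);T[:3,:3]=R.from_quat(o['tool_rot']).as_matrix();T[:3,3]=o['eef_pos'];M=V@T  # cam from tool
np.save('M',M)
mk=np.array([.3500,.3063,.0225])
for tilt in(0,-15,-30):
 for yaw in (133,):
  Q=R.from_rotvec(np.radians(tilt)*np.array([np.cos(np.radians(yaw-90)),np.sin(np.radians(yaw-90)),0]))*R.from_quat([np.cos(np.radians(yaw/2)),np.sin(np.radians(yaw/2)),0,0])
  for d in(0.06,.09,.12):
   for z in(.13,.16,.2):
    p=np.array([mk[0]-d*np.cos(np.radians(yaw)),mk[1]-d*np.sin(np.radians(yaw)),z]);T=np.eye(4);T[:3,:3]=Q.as_matrix();T[:3,3]=p
    v=M@np.linalg.inv(T);print(tilt,d,z,p.round(3),proj(dict(K=w['K'],view=v),mk).round(0), (v@np.r_[mk,1])[2].round(3))
E
```

```text
13.5833 [0.4973 0.2384 0.1825] yaw 132.85 F [0.1 0.6 0.9] T [ 0.396  0.283 -0.006] w 0.0359 g 0.0 j6 1.541 [ -0.06 -38.33  21.48   1.12  -1.51  -0.  ]
0 0.06 0.13 [0.391 0.262 0.13 ] [280. 135.] 0.245
0 0.06 0.16 [0.391 0.262 0.16 ] [280. 132.] 0.274
0 0.06 0.2 [0.391 0.262 0.2  ] [280. 128.] 0.312
0 0.09 0.13 [0.411 0.24  0.13 ] [280.  94.] 0.236
0 0.09 0.16 [0.411 0.24  0.16 ] [280.  95.] 0.264
0 0.09 0.2 [0.411 0.24  0.2  ] [280.  96.] 0.302
0 0.12 0.13 [0.432 0.219 0.13 ] [280.  49.] 0.226
0 0.12 0.16 [0.432 0.219 0.16 ] [280.  55.] 0.254
0 0.12 0.2 [0.432 0.219 0.2  ] [280.  61.] 0.292
-15 0.06 0.13 [0.391 0.262 0.13 ] [280. 100.] 0.219
-15 0.06 0.16 [0.391 0.262 0.16 ] [280.  89.] 0.244
-15 0.06 0.2 [0.391 0.262 0.2  ] [280.  78.] 0.277
-15 0.09 0.13 [0.411 0.24  0.13 ] [280.  52.] 0.202
-15 0.09 0.16 [0.411 0.24  0.16 ] [280.  46.] 0.227
-15 0.09 0.2 [0.411 0.24  0.2  ] [280.  39.] 0.26
-15 0.12 0.13 [0.432 0.219 0.13 ] [280.  -6.] 0.185
-15 0.12 0.16 [0.432 0.219 0.16 ] [280.  -5.] 0.21
-15 0.12 0.2 [0.432 0.219 0.2  ] [280.  -5.] 0.243
-30 0.06 0.13 [0.391 0.262 0.13 ] [280.  64.] 0.188
-30 0.06 0.16 [0.391 0.262 0.16 ] [280.  43.] 0.208
-30 0.06 0.2 [0.391 0.262 0.2  ] [280.  21.] 0.234
-30 0.09 0.13 [0.411 0.24  0.13 ] [280.   6.] 0.166
-30 0.09 0.16 [0.411 0.24  0.16 ] [280. -11.] 0.185
-30 0.09 0.2 [0.411 0.24  0.2  ] [280. -29.] 0.212
-30 0.12 0.13 [0.432 0.219 0.13 ] [280. -70.] 0.143
-30 0.12 0.16 [0.432 0.219 0.16 ] [280. -80.] 0.163
-30 0.12 0.2 [0.432 0.219 0.2  ] [280. -90.] 0.189
```

>>> {"fn": "drive_tool", "kwargs": {
  "increments": [
    [[-21,5,0],[4.4,4.1,0],0.42],
    [[-21,5,-4],[4.4,4.1,0],0.42],
    [[-21,5,-6],[4.4,4.1,0],0.42],
    [[-21,5,-6],[4.4,4.1,0],0.42],
    [[-22,4,-6],[4.4,4.1,0],0.42],
    [[0,0,0],[0,0,0],0.42],
    [[0,0,0],[0,0,0],0.42]
  ]
}}

```text
clock: 14.22
eef_pos: [0.3884, 0.259, 0.1532]
tool_rot: [0.399, 0.917, -0.0, -0.0]
ft_force: [1.1, 0.5, 0.3]
grip_width: 0.036
grasp_force: 0.0
```

```bash
python3 st.py; cat > wa.py <<'E'
from h import *
p=camera('wrist');im=p['image'].astype(int);r,g,b=im[...,0],im[...,1],im[...,2]
C=np.array([.4155,.2772])
u0,v0=proj(p,(.3500,.3063,.0225));print('mark pred',u0.round(1),v0.round(1))
def comp(m,lo,hi):
    m=m.astype(np.uint8);n,l,s,c=cv2.connectedComponentsWithStats(m);best=None
    for i in range(1,n):
        if s[i,4]>8 and np.hypot(*(c[i]-[u0,v0]))<60: 
            q=np.argwhere(l==i)[:,::-1];X=np.array([ray(p,*k,.0225)[:2]-C for k in q]);rr=np.hypot(*X.T)*1000
            print(s[i],c[i].round(1),'r',rr.min().round(1),rr.max().round(1))
            for a0 in np.arange(50,90,3):
                k=(rr>=a0)&(rr<a0+3)
                if k.sum(): print('  r',a0,'n',k.sum(),'ang',np.degrees(np.arctan2(X[k,1].mean(),X[k,0].mean())).round(2),(X[k].mean(0)+C).round(4))
print('Y');comp((r>150)&(g>110)&(b<.6*g),0,0)
print('R');comp((r>110)&(g<.5*r)&(b<.5*r),0,0)
np.savez('w11',im=p['image'],K=p['K'],view=p['view'])
E
python3 wa.py
```

```text
14.2167 [0.3884 0.259  0.1532] yaw 132.92 F [1.1 0.5 0.3] T [ 0.013 -0.018  0.009] w 0.036 g 0.0 j6 1.41 [-3.200e-01 -3.498e+01  2.276e+01  2.400e-01  1.200e-01 -3.000e-02]
mark pred 285.4 132.3
Y
[287 134  10  19  87] [291.6 142.8] r 53.7 69.6
  r 53 n 12 ang 154.94 [0.3659 0.3004]
  r 56 n 17 ang 154.64 [0.3635 0.3018]
  r 59 n 16 ang 154.51 [0.361  0.3032]
  r 62 n 17 ang 154.6 [0.3582 0.3044]
  r 65 n 16 ang 154.68 [0.3555 0.3056]
  r 68 n 9 ang 154.72 [0.3533 0.3066]
R
[273 119  12  14  82] [279.4 124.8] r 72.4 83.6
  r 71 n 8 ang 157.3 [0.3479 0.3055]
  r 74 n 14 ang 157.5 [0.3458 0.3061]
  r 77 n 16 ang 157.7 [0.343  0.3069]
  r 80 n 39 ang 157.58 [0.34   0.3083]
  r 83 n 5 ang 158.62 [0.3379 0.3076]
```

>>> {"fn": "drive_tool", "kwargs": {
  "increments": [
    [[10,-2,15],[-4.4,-4.1,0],0.42],
    [[24,-5,10],[-4.4,-4.1,0],0.42],
    [[24,-5,0],[-4.4,-4.1,0],0.42],
    [[24,-5,0],[-4.4,-4.1,0],0.42],
    [[24,-5,0],[-4.4,-4.1,0],0.42],
    [[0,0,0],[0,0,0],0.42],
    [[0,0,0],[0,0,0],0.42]
  ]
}}

```text
clock: 14.85
eef_pos: [0.4939, 0.2396, 0.1778]
tool_rot: [0.384, 0.887, -0.103, 0.236]
ft_force: [-0.4, 1.2, -0.6]
grip_width: 0.0358
grasp_force: 0.0
```

```bash
python3 -c "
from go import *
plan((.4945,.2364,.0915),133,-30)"
```

```text
tot [  0.6  -3.2 -86.3] [-0.  -0.1 -0.2] rows 3 per [  0.2  -1.1 -28.8] [-0.01 -0.05 -0.05]
tool z now [ 0.34  -0.364 -0.867] j [ 0.73  0.35 -0.1   1.11 -0.52  1.54] eef [0.4939 0.2396 0.1778]
```

>>> {"fn": "drive_tool", "kwargs": {
  "increments": [
    [[0.5,-3,-25],[0,0,0],0.42],
    [[0,0,-25],[0,0,0],0.42],
    [[0,0,-25],[0,0,0],0.42],
    [[0,0,-10],[0,0,0],0.42],
    [[0,0,0],[0,0,0],0.28],
    [[0,0,0],[0,0,0],0.28],
    [[0,0,0],[0,0,0],0.28]
  ]
}}

```text
clock: 15.43
eef_pos: [0.4958, 0.236, 0.0957]
tool_rot: [0.385, 0.886, -0.101, 0.238]
ft_force: [-0.9, -0.5, -0.2]
grip_width: 0.0238
grasp_force: 0.0
```

```bash
python3 st.py; python3 ang.py | grep Y
```

```text
15.4333 [0.4958 0.236  0.0957] yaw 132.97 F [-0.9 -0.5 -0.2] T [ 0.383  0.366 -0.029] w 0.0238 g 0.0 j6 1.539 [-2.000e-02 -4.100e+01  2.047e+01 -7.000e-02 -1.580e+00 -0.000e+00]
top Y 16 ang mean 152.41 med 152.5 r 52.9 67.3 [296.4 220.6] inner-ang 152.5
scene Y 16 ang mean 154.67 med 154.75 r 55.6 72.8 [302.3 221.4] inner-ang 154.7
```

>>> {"fn": "drive_tool", "kwargs": {
  "increments": [
    [[0.2,2.0,0],[0,0,0],0.28],
    [[0.3,2.3,0],[0,0,0],0.28],
    [[0,0,0],[0,0,0],0.28],
    [[0,0,0],[0,0,0],0.28]
  ]
}}

```text
clock: 15.87
eef_pos: [0.4956, 0.2402, 0.0943]
tool_rot: [0.385, 0.886, -0.102, 0.237]
ft_force: [-0.5, 0.1, 0.1]
grip_width: 0.0239
grasp_force: 0.0
```

```bash
python3 st.py; python3 ang.py | grep Y
```

```text
15.8667 [0.4956 0.2402 0.0943] yaw 133.03 F [-0.5  0.1  0.1] T [ 0.358  0.451 -0.033] w 0.0239 g 0.0 j6 1.545 [-1.000e-02 -4.218e+01  2.110e+01 -7.000e-02 -1.620e+00  0.000e+00]
top Y 12 ang mean 154.46 med 154.64 r 56.8 68.3 [296.7 222.4] inner-ang 154.4
scene Y 15 ang mean 156.64 med 156.72 r 55.7 70.5 [303.4 221. ] inner-ang 157.6
```

>>> {"fn": "drive_tool", "kwargs": {
  "increments": [
    [[0.4,0.9,0],[0,0,0],0.28],
    [[0,0,0],[0,0,0],0.28],
    [[-0.5,-1.5,0],[0,0,0],0.42],
    [[0,0,0],[0,0,0],0.42],
    [[0,0,25],[0,0,0],0.42],
    [[0,0,30],[0,0,0],0.42],
    [[0,0,30],[0,0,0],0.42],
    [[0,0,0],[0,0,0],0.42]
  ]
}}

```text
clock: 16.63
eef_pos: [0.4982, 0.2411, 0.1854]
tool_rot: [0.386, 0.885, -0.098, 0.24]
ft_force: [0.6, 0.0, 0.4]
grip_width: 0.0357
grasp_force: 0.0
```

>>> {"fn": "drive_tool", "kwargs": {
  "increments": [
    [[-21,5,0],[4.4,4.1,0],0.42],
    [[-21,5,-4],[4.4,4.1,0],0.42],
    [[-21,5,-6],[4.4,4.1,0],0.42],
    [[-21,5,-6],[4.4,4.1,0],0.42],
    [[-22,4,-6],[4.4,4.1,0],0.42],
    [[0,0,0],[0,0,0],0.42],
    [[0,0,0],[0,0,0],0.42]
  ]
}}

```text
clock: 17.22
eef_pos: [0.3897, 0.2619, 0.1568]
tool_rot: [0.399, 0.917, 0.0, 0.0]
ft_force: [0.6, 0.2, -0.1]
grip_width: 0.0362
grasp_force: 0.0
```

```bash
python3 st.py; python3 wa.py
```

```text
17.2167 [0.3897 0.2619 0.1568] yaw 132.92 F [ 0.6  0.2 -0.1] T [-0.012 -0.032 -0.057] w 0.0362 g 0.0 j6 1.413 [-3.200e-01 -3.514e+01  2.289e+01  2.300e-01  1.200e-01 -3.000e-02]
mark pred 281.5 133.4
Y
[281 136   9  19  83] [285.1 144.8] r 53.8 69.5
  r 53 n 10 ang 157.32 [0.3649 0.2983]
  r 56 n 18 ang 156.9 [0.3626 0.2998]
  r 59 n 16 ang 156.73 [0.3599 0.3011]
  r 62 n 17 ang 156.91 [0.3569 0.3022]
  r 65 n 15 ang 156.76 [0.3543 0.3035]
  r 68 n 7 ang 156.47 [0.3525 0.3047]
R
[269 120  12  15  84] [275.7 126. ] r 72.4 83.5
  r 71 n 8 ang 157.64 [0.3478 0.305 ]
  r 74 n 15 ang 157.5 [0.3457 0.3061]
  r 77 n 16 ang 157.6 [0.3429 0.3071]
  r 80 n 40 ang 157.32 [0.3402 0.3087]
  r 83 n 5 ang 159.31 [0.3376 0.3066]
```

>>> {"fn": "drive_tool", "kwargs": {
  "increments": [
    [[0,0,15],[0,0,-3],0.38],
    [[28,27,0],[0,0,-4],0.38],
    [[28,27,0],[0,0,-4],0.38],
    [[27,27,0],[0,0,-4],0.38],
    [[0,0,0],[0,0,0],0.38],
    [[0,0,0],[0,0,0],0.38]
  ]
}}

```text
clock: 17.77
eef_pos: [0.4735, 0.3458, 0.1701]
tool_rot: [0.514, 0.858, 0.0, -0.0]
ft_force: [0.2, -0.7, 0.4]
grip_width: 0.0326
grasp_force: 0.0
```

```bash
python3 -c "
from go import *
plan((.4728,.3440,.08),117.7,0)"; python3 st.py
```

```text
tot [ -0.7  -1.8 -90.1] [-0.1 -0.  -0.4] rows 3 per [ -0.2  -0.6 -30. ] [-0.02 -0.   -0.14]
tool z now [-0.     0.001 -1.   ] j [0.63 0.44 0.13 1.26 0.   1.71] eef [0.4735 0.3458 0.1701]
17.7667 [0.4735 0.3458 0.1701] yaw 118.13 F [ 0.2 -0.7  0.4] T [-0.037 -0.02  -0.084] w 0.0326 g 0.0 j6 1.71 [ 1.100e-01 -4.545e+01  2.599e+01 -4.100e-01  2.000e-02  6.000e-02]
```

>>> {"fn": "drive_tool", "kwargs": {
  "increments": [
    [[-0.5,-2,-25],[0,0,-0.4],0.38],
    [[0,0,-25],[0,0,0],0.38],
    [[0,0,-25],[0,0,0],0.38],
    [[0,0,-14],[0,0,0],0.38],
    [[0,0,0],[0,0,0],0.38],
    [[0,0,0],[0,0,0],0.38]
  ]
}}

```text
clock: 18.27
eef_pos: [0.4708, 0.3414, 0.0828]
tool_rot: [0.518, 0.856, 0.0, -0.001]
ft_force: [0.6, 0.2, 0.9]
grip_width: 0.0323
grasp_force: 0.0
```

>>> {"fn": "drive_tool", "kwargs": {
  "increments": [
    [[0,0,0],[0,0,0],0.0],
    [[0,0,0],[0,0,0],0.0],
    [[0,0,0],[0,0,0],0.0],
    [[0,0,0],[0,0,0],0.0],
    [[0,0,0],[0,0,0],0.0]
  ]
}}

```text
clock: 18.68
eef_pos: [0.4734, 0.3431, 0.0852]
tool_rot: [0.518, 0.855, 0.004, 0.0]
ft_force: [1.2, 1.3, 6.7]
grip_width: 0.0096
grasp_force: 61.4
```

```bash
python3 st.py
```

```text
18.6833 [0.4734 0.3431 0.0852] yaw 117.6 F [1.2 1.3 6.7] T [ 0.098 -0.223  0.007] w 0.0096 g 61.4 j6 1.715 [ 1.500e-01 -4.320e+01  1.972e+01  5.900e-01  5.000e-02 -1.000e-02]
```

>>> {"fn": "drive_tool", "kwargs": {
  "increments": [
    [[0,0,0],[0,0,-4],0.0],
    [[0,0,0],[0,0,-4],0.0],
    [[0,0,0],[0,0,0],0.0],
    [[0,0,0],[0,0,0],0.0]
  ]
}}

```text
clock: 19.02
eef_pos: [0.4735, 0.3431, 0.0852]
tool_rot: [0.576, 0.817, 0.004, 0.0]
ft_force: [2.7, 0.9, 5.8]
grip_width: 0.0097
grasp_force: 61.4
```

```bash
python3 st.py
```

```text
19.0167 [0.4735 0.3431 0.0852] yaw 109.61 F [2.7 0.9 5.8] T [ 0.117 -0.191  0.071] w 0.0097 g 61.4 j6 1.855 [  0.18 -43.27  19.67   0.65   0.07   0.05]
```

>>> {"fn": "drive_tool", "kwargs": {
  "increments": [
    [[0,0,0],[0,0,-4],0.0],
    [[0,0,0],[0,0,0],0.0],
    [[0,0,0],[0,0,0],0.0]
  ]
}}

```text
clock: 19.27
eef_pos: [0.4735, 0.3431, 0.0852]
tool_rot: [0.605, 0.797, 0.004, 0.0]
ft_force: [2.2, 0.1, 5.8]
grip_width: 0.0095
grasp_force: 61.4
```

```bash
python3 st.py
```

```text
19.2667 [0.4735 0.3431 0.0852] yaw 105.61 F [2.2 0.1 5.8] T [ 0.086 -0.252  0.066] w 0.0095 g 61.4 j6 1.924 [  0.17 -43.29  19.65   0.68   0.08   0.09]
```

>>> {"fn": "drive_tool", "kwargs": {
  "increments": [
    [[0,0,0],[0,0,-4],0.0],
    [[0,0,0],[0,0,0],0.0],
    [[0,0,0],[0,0,0],0.0]
  ]
}}

```text
clock: 19.52
eef_pos: [0.4736, 0.3432, 0.0852]
tool_rot: [0.632, 0.775, 0.004, 0.0]
ft_force: [1.1, 1.1, 5.9]
grip_width: 0.0092
grasp_force: 61.4
```

```bash
python3 st.py
```

```text
19.5167 [0.4736 0.3432 0.0852] yaw 101.61 F [1.1 1.1 5.9] T [ 0.206 -0.311  0.05 ] w 0.0092 g 61.4 j6 1.994 [  0.19 -43.31  19.62   0.71   0.08   0.09]
```

>>> {"fn": "drive_tool", "kwargs": {
  "increments": [
    [[0,0,0],[0,0,-4],0.0],
    [[0,0,0],[0,0,0],0.0],
    [[0,0,0],[0,0,0],0.0]
  ]
}}

```text
clock: 19.77
eef_pos: [0.4736, 0.3432, 0.0852]
tool_rot: [0.659, 0.752, 0.004, 0.0]
ft_force: [2.8, 1.3, 6.1]
grip_width: 0.0093
grasp_force: 61.4
```

```bash
sed -i "s/o\['tau'\].round(2)/o['tau'].round(3)[[0,3,4,5]]/" st.py; python3 st.py
```

```text
19.7667 [0.4736 0.3432 0.0852] yaw 97.61 F [2.8 1.3 6.1] T [ 0.109 -0.25   0.11 ] w 0.0093 g 61.4 j6 2.064 [0.216 0.742 0.09  0.091]
```

>>> {"fn": "drive_tool", "kwargs": {
  "increments": [
    [[0,0,0],[0,0,-4],0.0],
    [[0,0,0],[0,0,0],0.0],
    [[0,0,0],[0,0,0],0.0]
  ]
}}

```text
clock: 20.02
eef_pos: [0.4736, 0.3432, 0.0852]
tool_rot: [0.684, 0.729, 0.004, 0.0]
ft_force: [2.5, 1.2, 5.6]
grip_width: 0.0095
grasp_force: 61.4
```

```bash
python3 st.py
```

```text
20.0167 [0.4736 0.3432 0.0852] yaw 93.61 F [2.5 1.2 5.6] T [ 0.178 -0.279  0.092] w 0.0095 g 61.4 j6 2.134 [0.244 0.771 0.099 0.092]
```

>>> {"fn": "drive_tool", "kwargs": {
  "increments": [
    [[0,0,0],[0,0,-4],0.0],
    [[0,0,0],[0,0,0],0.0],
    [[0,0,0],[0,0,0],0.0]
  ]
}}

```text
clock: 20.27
eef_pos: [0.4737, 0.3432, 0.0852]
tool_rot: [0.71, 0.705, 0.004, 0.0]
ft_force: [2.1, 1.6, 5.4]
grip_width: 0.0095
grasp_force: 61.4
```

```bash
python3 st.py
```

```text
20.2667 [0.4737 0.3432 0.0852] yaw 89.61 F [2.1 1.6 5.4] T [ 0.168 -0.29   0.058] w 0.0095 g 61.4 j6 2.204 [0.275 0.8   0.11  0.093]
```

>>> {"fn": "drive_tool", "kwargs": {
  "increments": [
    [[0,0,0],[0,0,-4],0.0],
    [[0,0,0],[0,0,0],0.0],
    [[0,0,0],[0,0,0],0.0]
  ]
}}

```text
clock: 20.52
eef_pos: [0.4737, 0.3432, 0.0852]
tool_rot: [0.734, 0.679, 0.004, 0.0]
ft_force: [2.9, 1.8, 5.9]
grip_width: 0.0094
grasp_force: 61.3
```

```bash
python3 st.py
```

```text
20.5167 [0.4737 0.3432 0.0852] yaw 85.61 F [2.9 1.8 5.9] T [ 0.134 -0.335  0.089] w 0.0094 g 61.3 j6 2.274 [0.309 0.828 0.122 0.094]
```

>>> {"fn": "drive_tool", "kwargs": {
  "increments": [
    [[0,0,0],[0,0,-3],0.0],
    [[0,0,0],[0,0,0],0.0],
    [[0,0,0],[0,0,0],0.0]
  ]
}}

```text
clock: 20.77
eef_pos: [0.4737, 0.3432, 0.0852]
tool_rot: [0.751, 0.66, 0.004, 0.0]
ft_force: [3.0, 0.4, 5.5]
grip_width: 0.0096
grasp_force: 61.4
```

```bash
python3 st.py
```

```text
20.7667 [0.4737 0.3432 0.0852] yaw 82.62 F [3.  0.4 5.5] T [ 0.134 -0.371  0.144] w 0.0096 g 61.4 j6 2.326 [0.285 0.847 0.145 0.161]
```

>>> {"fn": "drive_tool", "kwargs": {
  "increments": [
    [[0,0,0],[0,0,-3],0.0],
    [[0,0,0],[0,0,0],0.0],
    [[0,0,0],[0,0,0],0.0]
  ]
}}

```text
clock: 21.02
eef_pos: [0.4738, 0.3432, 0.0852]
tool_rot: [0.768, 0.64, 0.004, -0.0]
ft_force: [2.7, 1.7, 5.0]
grip_width: 0.0096
grasp_force: 61.3
```

```bash
python3 st.py
```

```text
21.0167 [0.4738 0.3432 0.0852] yaw 79.62 F [2.7 1.7 5. ] T [ 0.196 -0.381  0.158] w 0.0096 g 61.3 j6 2.379 [0.313 0.867 0.157 0.166]
```

>>> {"fn": "drive_tool", "kwargs": {
  "increments": [
    [[0,0,0],[0,0,-3],0.0],
    [[0,0,0],[0,0,0],0.0],
    [[0,0,0],[0,0,0],0.0]
  ]
}}

```text
clock: 21.27
eef_pos: [0.4738, 0.3432, 0.0852]
tool_rot: [0.785, 0.62, 0.004, -0.0]
ft_force: [2.8, 0.5, 5.6]
grip_width: 0.0094
grasp_force: 61.3
```

```bash
python3 st.py
```

```text
21.2667 [0.4738 0.3432 0.0852] yaw 76.62 F [2.8 0.5 5.6] T [ 0.162 -0.297  0.157] w 0.0094 g 61.3 j6 2.431 [0.335 0.885 0.171 0.179]
```

>>> {"fn": "drive_tool", "kwargs": {
  "increments": [
    [[0,0,0],[0,0,-3],0.0],
    [[0,0,0],[0,0,0],0.0],
    [[0,0,0],[0,0,0],0.0]
  ]
}}

```text
clock: 21.52
eef_pos: [0.4738, 0.3432, 0.0852]
tool_rot: [0.801, 0.599, 0.004, -0.0]
ft_force: [2.5, 1.7, 4.8]
grip_width: 0.0094
grasp_force: 61.3
```

```bash
python3 st.py
```

```text
21.5167 [0.4738 0.3432 0.0852] yaw 73.62 F [2.5 1.7 4.8] T [ 0.144 -0.421  0.25 ] w 0.0094 g 61.3 j6 2.483 [0.354 0.902 0.188 0.201]
```

>>> {"fn": "drive_tool", "kwargs": {
  "increments": [
    [[0,0,0],[0,0,-3],0.0],
    [[0,0,0],[0,0,0],0.0],
    [[0,0,0],[0,0,0],0.0]
  ]
}}

```text
clock: 21.77
eef_pos: [0.4739, 0.3432, 0.0852]
tool_rot: [0.816, 0.578, 0.004, -0.0]
ft_force: [3.8, 2.0, 5.2]
grip_width: 0.0092
grasp_force: 61.3
```

```bash
python3 st.py
```

```text
21.7667 [0.4739 0.3432 0.0852] yaw 70.63 F [3.8 2.  5.2] T [ 0.068 -0.413  0.146] w 0.0092 g 61.3 j6 2.536 [0.372 0.919 0.207 0.229]
```

>>> {"fn": "drive_tool", "kwargs": {
  "increments": [
    [[0,0,0],[0,0,-3],0.0],
    [[0,0,0],[0,0,0],0.0],
    [[0,0,0],[0,0,0],0.0]
  ]
}}

```text
clock: 22.02
eef_pos: [0.4739, 0.3431, 0.0852]
tool_rot: [0.831, 0.557, 0.004, -0.0]
ft_force: [1.8, -0.0, 5.5]
grip_width: 0.0094
grasp_force: 61.4
```

```bash
python3 st.py
```

```text
22.0167 [0.4739 0.3431 0.0852] yaw 67.63 F [ 1.8 -0.   5.5] T [ 0.133 -0.386  0.249] w 0.0094 g 61.4 j6 2.588 [0.386 0.935 0.227 0.261]
```

>>> {"fn": "drive_tool", "kwargs": {
  "increments": [
    [[0,0,0],[0,0,0],0.0],
    [[0,0,0],[0,0,0],0.0],
    [[0,0,0],[0,0,0],0.0]
  ]
}}

```text
clock: 22.27
eef_pos: [0.4739, 0.3432, 0.0852]
tool_rot: [0.831, 0.557, 0.004, -0.0]
ft_force: [2.9, 1.1, 5.0]
grip_width: 0.0095
grasp_force: 61.4
```

```bash
python3 st.py
```

```text
22.2667 [0.4739 0.3432 0.0852] yaw 67.63 F [2.9 1.1 5. ] T [ 0.094 -0.346  0.198] w 0.0095 g 61.4 j6 2.588 [0.351 0.935 0.225 0.247]
```

>>> {"fn": "drive_tool", "kwargs": {
  "increments": [
    [[0,0,0],[0,0,-1.3],0.0],
    [[0,0,0],[0,0,0],0.0],
    [[0,0,0],[0,0,0],0.0],
    [[0,0,0],[0,0,0],0.0]
  ]
}}

```text
clock: 22.6
eef_pos: [0.4739, 0.3431, 0.0852]
tool_rot: [0.837, 0.547, 0.004, -0.0]
ft_force: [3.8, 1.0, 5.4]
grip_width: 0.0097
grasp_force: 61.4
```

```bash
python3 st.py
```

```text
22.6 [0.4739 0.3431 0.0852] yaw 66.36 F [3.8 1.  5.4] T [ 0.104 -0.42   0.374] w 0.0097 g 61.4 j6 2.61 [0.302 0.941 0.255 0.373]
```

>>> {"fn": "drive_tool", "kwargs": {
  "increments": [
    [[0,0,0],[0,0,0],0.38],
    [[0,0,0],[0,0,0],0.38],
    [[0,0,0],[0,0,0],0.38],
    [[0,0,20],[0,0,0],0.38],
    [[0,0,30],[0,0,0],0.38],
    [[0,0,30],[0,0,0],0.38],
    [[0,0,0],[0,0,0],0.38]
  ]
}}

```text
clock: 23.18
eef_pos: [0.4742, 0.3438, 0.169]
tool_rot: [0.837, 0.547, 0.006, -0.001]
ft_force: [1.0, 0.8, 0.6]
grip_width: 0.0324
grasp_force: 0.0
```

>>> {"fn": "drive_tool", "kwargs": {
  "increments": [
    [[-28,-27,0],[0,0,7],0.42],
    [[-28,-27,0],[0,0,7],0.42],
    [[-27,-27,0],[0,0,7],0.42],
    [[0,0,0],[0,0,7],0.42],
    [[0,0,0],[0,0,7],0.42],
    [[0,0,0],[0,0,7],0.42],
    [[0,0,0],[0,0,7],0.42],
    [[0,0,0],[0,0,7],0.42]
  ]
}}

```text
clock: 23.85
eef_pos: [0.3881, 0.2605, 0.1626]
tool_rot: [0.48, 0.877, 0.001, -0.001]
ft_force: [0.0, 0.5, -0.3]
grip_width: 0.0358
grasp_force: 0.0
```

>>> {"fn": "drive_tool", "kwargs": {
  "increments": [
    [[0,0,-4],[0,0,7],0.42],
    [[0,0,-4],[0,0,3],0.42],
    [[0,0,0],[0,0,0],0.42],
    [[0,0,0],[0,0,0],0.42]
  ]
}}

```text
clock: 24.18
eef_pos: [0.3881, 0.2606, 0.1545]
tool_rot: [0.405, 0.914, 0.0, -0.001]
ft_force: [0.6, -1.1, -0.9]
grip_width: 0.0359
grasp_force: 0.0
```

```bash
python3 st.py; python3 wa.py; python3 - <<'E'
from h import *
p=np.load('w11.npz')
# knob bar yaw from dark pixels near knob in wrist view
w={'K':p['K'],'view':p['view']};u,v=proj(w,(.4728,.3438,.102));print('knob px',u,v)
E
```

```text
24.1833 [0.3881 0.2606 0.1545] yaw 132.22 F [ 0.6 -1.1 -0.9] T [0.001 0.031 0.02 ] w 0.0359 g 0.0 j6 1.423 [-0.002 -0.015  0.01  -0.053]
mark pred 283.3 134.2
Y
[283 137  10  18  83] [287.1 145.6] r 53.7 69.7
  r 53 n 10 ang 157.12 [0.3651 0.2985]
  r 56 n 17 ang 156.86 [0.3627 0.2998]
  r 59 n 16 ang 156.78 [0.36  0.301]
  r 62 n 17 ang 156.93 [0.3571 0.3021]
  r 65 n 16 ang 156.66 [0.3544 0.3035]
  r 68 n 7 ang 156.68 [0.3523 0.3044]
R
[271 121  12  14  81] [277.4 126.8] r 72.6 83.7
  r 71 n 7 ang 157.4 [0.3479 0.3054]
  r 74 n 14 ang 157.5 [0.3458 0.3061]
  r 77 n 17 ang 157.67 [0.3429 0.307 ]
  r 80 n 39 ang 157.46 [0.34   0.3085]
  r 83 n 4 ang 159.35 [0.3374 0.3066]
knob px 458.7877064328628 230.06902771561982
```

Resting torque turned out to depend on step size (4° steps versus 3° ones), so the bite point is ambiguous. The head is at the mark (156.8° against 157.5°). I'll back the knob off and tighten it again with uniform steps, for a clean reading by feel.

>>> {"fn": "drive_tool", "kwargs": {
  "increments": [
    [[0,0,10],[0,0,-6.6],0.38],
    [[0,0,0],[0,0,-6.6],0.38],
    [[0,0,0],[0,0,-6.6],0.38],
    [[0,0,0],[0,0,-6.6],0.38],
    [[0,0,0],[0,0,-6.6],0.38],
    [[28,27,0],[0,0,-6.6],0.38],
    [[28,28,0],[0,0,-6.6],0.38],
    [[28,28,0],[0,0,-6.6],0.38]
  ]
}}

```text
clock: 24.9
eef_pos: [0.4734, 0.3446, 0.1655]
tool_rot: [0.771, 0.637, 0.002, -0.0]
ft_force: [0.6, 0.4, 0.4]
grip_width: 0.0328
grasp_force: 0.0
```

>>> {"fn": "drive_tool", "kwargs": {
  "increments": [
    [[0,0,0],[0,0,-6.6],0.38],
    [[0,0,0],[0,0,-6.5],0.38],
    [[0,0,0],[0,0,0],0.38],
    [[0,0,0],[0,0,0],0.38]
  ]
}}

```text
clock: 25.23
eef_pos: [0.4726, 0.3439, 0.1647]
tool_rot: [0.836, 0.549, 0.001, -0.0]
ft_force: [-1.2, -0.7, 0.3]
grip_width: 0.0325
grasp_force: 0.0
```

```bash
python3 -c "
from go import *
plan((.4737,.3436,.081),66.4,0)"
```

```text
tot [  1.1  -0.3 -83.7] [-0.1  0.1 -0.1] rows 3 per [  0.4  -0.1 -27.9] [-0.03  0.03 -0.05]
tool z now [ 0.002  0.002 -1.   ] j [0.63 0.44 0.12 1.24 0.   2.61] eef [0.4726 0.3439 0.1647]
```

>>> {"fn": "drive_tool", "kwargs": {
  "increments": [
    [[1,0,-25],[0,0,0],0.38],
    [[0,0,-25],[0,0,0],0.38],
    [[0,0,-22],[0,0,0],0.38],
    [[0,0,-10],[0,0,0],0.38],
    [[0,0,0],[0,0,0],0.38],
    [[0,0,0],[0,0,0],0.38]
  ]
}}

```text
clock: 25.73
eef_pos: [0.4737, 0.3438, 0.0835]
tool_rot: [0.837, 0.548, 0.001, -0.0]
ft_force: [-0.7, 0.1, 0.4]
grip_width: 0.0321
grasp_force: 0.0
```

>>> {"fn": "drive_tool", "kwargs": {
  "increments": [
    [[0,0,0],[0,0,0],0.0],
    [[0,0,0],[0,0,0],0.0],
    [[0,0,0],[0,0,0],0.0],
    [[0,0,0],[0,0,0],0.0],
    [[0,0,0],[0,0,0],0.0]
  ]
}}

```text
clock: 26.15
eef_pos: [0.4747, 0.3449, 0.0852]
tool_rot: [0.837, 0.548, 0.003, -0.0]
ft_force: [-1.9, -1.5, 6.9]
grip_width: 0.0098
grasp_force: 59.7
```

```bash
python3 st.py
```

```text
26.15 [0.4747 0.3449 0.0852] yaw 66.45 F [-1.9 -1.5  6.9] T [-0.071  0.351  0.263] w 0.0098 g 59.7 j6 2.61 [-0.42  -0.533 -0.136  0.246]
```

>>> {"fn": "drive_tool", "kwargs": {
  "increments": [
    [[0,0,0],[0,0,5],0.0],
    [[0,0,0],[0,0,6],0.0],
    [[0,0,0],[0,0,6],0.0],
    [[0,0,0],[0,0,6],0.0],
    [[0,0,0],[0,0,6],0.0],
    [[0,0,0],[0,0,6],0.0],
    [[0,0,0],[0,0,3],0.0],
    [[0,0,0],[0,0,0],0.0]
  ]
}}

```text
clock: 26.82
eef_pos: [0.4732, 0.345, 0.0852]
tool_rot: [0.612, 0.791, 0.002, -0.002]
ft_force: [-4.7, -0.8, 7.9]
grip_width: 0.0097
grasp_force: 60.0
```

```bash
python3 st.py
```

```text
26.8167 [0.4732 0.345  0.0852] yaw 104.51 F [-4.7 -0.8  7.9] T [ 0.074  1.02  -0.195] w 0.0097 g 60.0 j6 1.945 [-1.625 -1.59  -0.919 -0.53 ]
```

>>> {"fn": "drive_tool", "kwargs": {
  "increments": [
    [[0,0,0],[0,0,-3],0.0],
    [[0,0,0],[0,0,0],0.0],
    [[0,0,0],[0,0,0],0.0]
  ]
}}

```text
clock: 27.07
eef_pos: [0.4733, 0.345, 0.0852]
tool_rot: [0.633, 0.774, 0.002, -0.001]
ft_force: [-4.4, 0.7, 8.0]
grip_width: 0.0098
grasp_force: 60.0
```

```bash
python3 st.py
```

```text
27.0667 [0.4733 0.345  0.0852] yaw 101.47 F [-4.4  0.7  8. ] T [0.017 0.938 0.131] w 0.0098 g 60.0 j6 1.998 [-1.676 -1.493 -0.797  0.162]
```

>>> {"fn": "drive_tool", "kwargs": {
  "increments": [
    [[0,0,0],[0,0,-3],0.0],
    [[0,0,0],[0,0,0],0.0],
    [[0,0,0],[0,0,0],0.0]
  ]
}}

```text
clock: 27.32
eef_pos: [0.4734, 0.345, 0.0852]
tool_rot: [0.653, 0.757, 0.002, -0.001]
ft_force: [-4.7, -0.0, 7.8]
grip_width: 0.0093
grasp_force: 59.9
```

```bash
python3 st.py
```

```text
27.3167 [0.4734 0.345  0.0852] yaw 98.47 F [-4.7 -0.   7.8] T [0.05  0.949 0.159] w 0.0093 g 59.9 j6 2.051 [-1.589 -1.391 -0.755  0.165]
```

>>> {"fn": "drive_tool", "kwargs": {
  "increments": [
    [[0,0,0],[0,0,-3],0.0],
    [[0,0,0],[0,0,0],0.0],
    [[0,0,0],[0,0,0],0.0]
  ]
}}

```text
clock: 27.57
eef_pos: [0.4735, 0.3451, 0.0852]
tool_rot: [0.673, 0.74, 0.003, -0.001]
ft_force: [-4.1, 0.2, 7.2]
grip_width: 0.0095
grasp_force: 59.9
```

```bash
python3 st.py
```

```text
27.5667 [0.4735 0.3451 0.0852] yaw 95.47 F [-4.1  0.2  7.2] T [0.004 0.833 0.18 ] w 0.0095 g 59.9 j6 2.103 [-1.506 -1.291 -0.713  0.166]
```

Free baseline with 3° steps is 0.165, so the earlier bite was really near yaw 79. Continuing with uniform steps.

>>> {"fn": "drive_tool", "kwargs": {
  "increments": [
    [[0,0,0],[0,0,-3],0.0],
    [[0,0,0],[0,0,0],0.0],
    [[0,0,0],[0,0,0],0.0]
  ]
}}

```text
clock: 27.82
eef_pos: [0.4737, 0.3451, 0.0852]
tool_rot: [0.692, 0.722, 0.003, -0.001]
ft_force: [-3.7, 0.4, 7.6]
grip_width: 0.0096
grasp_force: 59.9
```

>>> {"fn": "drive_tool", "kwargs": {
  "increments": [
    [[0,0,0],[0,0,-3],0.0],
    [[0,0,0],[0,0,0],0.0],
    [[0,0,0],[0,0,0],0.0]
  ]
}}

```text
clock: 28.07
eef_pos: [0.4738, 0.3451, 0.0852]
tool_rot: [0.71, 0.704, 0.003, -0.001]
ft_force: [-3.6, 0.3, 7.2]
grip_width: 0.0098
grasp_force: 59.9
```

```bash
python3 st.py
```

```text
28.0667 [0.4738 0.3451 0.0852] yaw 89.46 F [-3.6  0.3  7.2] T [0.043 0.742 0.143] w 0.0098 g 59.9 j6 2.208 [-1.317 -1.102 -0.617  0.169]
```

>>> {"fn": "drive_tool", "kwargs": {
  "increments": [
    [[0,0,0],[0,0,-3],0.0],
    [[0,0,0],[0,0,0],0.0],
    [[0,0,0],[0,0,0],0.0]
  ]
}}

```text
clock: 28.32
eef_pos: [0.4739, 0.3451, 0.0852]
tool_rot: [0.729, 0.685, 0.003, -0.001]
ft_force: [-1.0, -0.3, 7.4]
grip_width: 0.0096
grasp_force: 59.8
```

```bash
python3 st.py
```

```text
28.3167 [0.4739 0.3451 0.0852] yaw 86.46 F [-1.  -0.3  7.4] T [0.077 0.672 0.166] w 0.0096 g 59.8 j6 2.26 [-1.212 -1.013 -0.565  0.17 ]
```

>>> {"fn": "drive_tool", "kwargs": {
  "increments": [
    [[0,0,0],[0,0,-3],0.0],
    [[0,0,0],[0,0,0],0.0],
    [[0,0,0],[0,0,0],0.0]
  ]
}}

```text
clock: 28.57
eef_pos: [0.474, 0.345, 0.0851]
tool_rot: [0.746, 0.666, 0.003, -0.001]
ft_force: [-1.8, 0.2, 6.4]
grip_width: 0.0095
grasp_force: 59.8
```

```bash
python3 st.py
```

```text
28.5667 [0.474  0.345  0.0851] yaw 83.46 F [-1.8  0.2  6.4] T [-0.068  0.629  0.137] w 0.0095 g 59.8 j6 2.313 [-1.1   -0.927 -0.508  0.171]
```

>>> {"fn": "drive_tool", "kwargs": {
  "increments": [
    [[0,0,0],[0,0,-3],0.0],
    [[0,0,0],[0,0,0],0.0],
    [[0,0,0],[0,0,0],0.0]
  ]
}}

```text
clock: 28.82
eef_pos: [0.4742, 0.345, 0.0852]
tool_rot: [0.763, 0.646, 0.003, -0.001]
ft_force: [-2.3, -0.2, 7.5]
grip_width: 0.0095
grasp_force: 59.8
```

```bash
python3 st.py
```

```text
28.8167 [0.4742 0.345  0.0852] yaw 80.46 F [-2.3 -0.2  7.5] T [-0.055  0.592  0.154] w 0.0095 g 59.8 j6 2.365 [-0.982 -0.846 -0.449  0.173]
```

>>> {"fn": "drive_tool", "kwargs": {
  "increments": [
    [[0,0,0],[0,0,-3],0.0],
    [[0,0,0],[0,0,0],0.0],
    [[0,0,0],[0,0,0],0.0]
  ]
}}

```text
clock: 29.07
eef_pos: [0.4743, 0.345, 0.0852]
tool_rot: [0.78, 0.626, 0.003, -0.001]
ft_force: [-2.1, -0.2, 6.7]
grip_width: 0.0095
grasp_force: 59.8
```

```bash
python3 st.py
```

```text
29.0667 [0.4743 0.345  0.0852] yaw 77.45 F [-2.1 -0.2  6.7] T [-0.005  0.434  0.171] w 0.0095 g 59.8 j6 2.418 [-0.863 -0.769 -0.385  0.182]
```

>>> {"fn": "drive_tool", "kwargs": {
  "increments": [
    [[0,0,0],[0,0,-3],0.0],
    [[0,0,0],[0,0,0],0.0],
    [[0,0,0],[0,0,0],0.0]
  ]
}}

```text
clock: 29.32
eef_pos: [0.4744, 0.345, 0.0852]
tool_rot: [0.796, 0.605, 0.003, -0.001]
ft_force: [-0.8, 0.3, 6.2]
grip_width: 0.0097
grasp_force: 59.8
```

```bash
python3 st.py
```

```text
29.3167 [0.4744 0.345  0.0852] yaw 74.45 F [-0.8  0.3  6.2] T [-0.046  0.419  0.193] w 0.0097 g 59.8 j6 2.47 [-0.745 -0.696 -0.316  0.203]
```

Bite is at yaw about 78.2, so I stop at about 58.2.

>>> {"fn": "drive_tool", "kwargs": {
  "increments": [
    [[0,0,0],[0,0,-3],0.0],
    [[0,0,0],[0,0,0],0.0],
    [[0,0,0],[0,0,0],0.0]
  ]
}}

```text
clock: 29.57
eef_pos: [0.4745, 0.3449, 0.0852]
tool_rot: [0.812, 0.584, 0.003, -0.001]
ft_force: [-0.7, 0.6, 6.7]
grip_width: 0.0096
grasp_force: 59.7
```

>>> {"fn": "drive_tool", "kwargs": {
  "increments": [
    [[0,0,0],[0,0,-3],0.0],
    [[0,0,0],[0,0,0],0.0],
    [[0,0,0],[0,0,0],0.0]
  ]
}}

```text
clock: 29.82
eef_pos: [0.4746, 0.3449, 0.0852]
tool_rot: [0.827, 0.562, 0.003, -0.0]
ft_force: [-1.7, -0.2, 6.4]
grip_width: 0.0097
grasp_force: 59.7
```

```bash
python3 st.py
```

```text
29.8167 [0.4746 0.3449 0.0852] yaw 68.45 F [-1.7 -0.2  6.4] T [-0.018  0.288  0.311] w 0.0097 g 59.7 j6 2.575 [-0.506 -0.566 -0.167  0.263]
```

>>> {"fn": "drive_tool", "kwargs": {
  "increments": [
    [[0,0,0],[0,0,-3],0.0],
    [[0,0,0],[0,0,0],0.0],
    [[0,0,0],[0,0,0],0.0]
  ]
}}

```text
clock: 30.07
eef_pos: [0.4747, 0.3449, 0.0852]
tool_rot: [0.841, 0.541, 0.003, -0.0]
ft_force: [-0.6, -1.5, 7.0]
grip_width: 0.0095
grasp_force: 59.7
```

>>> {"fn": "drive_tool", "kwargs": {
  "increments": [
    [[0,0,0],[0,0,-3],0.0],
    [[0,0,0],[0,0,0],0.0],
    [[0,0,0],[0,0,0],0.0]
  ]
}}

```text
clock: 30.32
eef_pos: [0.4749, 0.3448, 0.0852]
tool_rot: [0.855, 0.518, 0.003, -0.0]
ft_force: [-1.2, -0.7, 5.9]
grip_width: 0.0096
grasp_force: 59.8
```

```bash
python3 st.py
```

```text
30.3167 [0.4749 0.3448 0.0852] yaw 62.46 F [-1.2 -0.7  5.9] T [-0.107  0.22   0.285] w 0.0096 g 59.8 j6 2.68 [-0.26  -0.456 -0.006  0.34 ]
```

>>> {"fn": "drive_tool", "kwargs": {
  "increments": [
    [[0,0,0],[0,0,-4.2],0.0],
    [[0,0,0],[0,0,0],0.0],
    [[0,0,0],[0,0,0],0.0],
    [[0,0,0],[0,0,0],0.0]
  ]
}}

```text
clock: 30.65
eef_pos: [0.475, 0.3447, 0.0852]
tool_rot: [0.874, 0.487, 0.003, -0.0]
ft_force: [-0.6, -1.3, 5.5]
grip_width: 0.0093
grasp_force: 59.7
```

```bash
python3 st.py
```

```text
30.65 [0.475  0.3447 0.0852] yaw 58.25 F [-0.6 -1.3  5.5] T [-0.118  0.119  0.285] w 0.0093 g 59.7 j6 2.753 [-0.058 -0.389  0.1    0.312]
```

>>> {"fn": "drive_tool", "kwargs": {
  "increments": [
    [[0,0,0],[0,0,0],0.38],
    [[0,0,0],[0,0,0],0.38],
    [[0,0,0],[0,0,0],0.38],
    [[0,0,20],[0,0,0],0.38],
    [[0,0,30],[0,0,0],0.38],
    [[0,0,30],[0,0,0],0.38],
    [[0,0,0],[0,0,0],0.38]
  ]
}}

```text
clock: 31.23
eef_pos: [0.4767, 0.3461, 0.1694]
tool_rot: [0.874, 0.486, 0.007, -0.001]
ft_force: [0.8, 0.4, 1.2]
grip_width: 0.0322
grasp_force: 0.0
```

>>> {"fn": "drive_tool", "kwargs": {
  "increments": [
    [[-28,-27,0],[0,0,7],0.42],
    [[-28,-27,0],[0,0,7],0.42],
    [[-27,-27,0],[0,0,7],0.42],
    [[0,0,0],[0,0,7],0.42],
    [[0,0,0],[0,0,7],0.42],
    [[0,0,0],[0,0,7],0.42],
    [[0,0,0],[0,0,7],0.42],
    [[0,0,0],[0,0,7],0.42]
  ]
}}

```text
clock: 31.9
eef_pos: [0.3907, 0.2628, 0.1629]
tool_rot: [0.541, 0.841, 0.001, -0.001]
ft_force: [0.3, 0.2, 1.5]
grip_width: 0.0359
grasp_force: 0.0
```

>>> {"fn": "drive_tool", "kwargs": {
  "increments": [
    [[0,0,0],[0,0,7],0.42],
    [[0,0,0],[0,0,7],0.42],
    [[0,0,0],[0,0,3],0.42],
    [[0,0,0],[0,0,0],0.42]
  ]
}}

```text
clock: 32.23
eef_pos: [0.3907, 0.2629, 0.1628]
tool_rot: [0.413, 0.911, 0.001, -0.001]
ft_force: [-0.7, 0.2, -0.2]
grip_width: 0.0356
grasp_force: 0.0
```

```bash
python3 st.py; python3 wa.py
```

```text
32.2333 [0.3907 0.2629 0.1628] yaw 131.24 F [-0.7  0.2 -0.2] T [ 0.013 -0.039  0.034] w 0.0356 g 0.0 j6 1.441 [ 0.001 -0.001  0.01  -0.42 ]
mark pred 277.9 133.3
Y
[277 136  10  18  80] [281.7 144.2] r 53.6 69.5
  r 53 n 12 ang 157.3 [0.3649 0.2984]
  r 56 n 13 ang 157.09 [0.3624 0.2996]
  r 59 n 16 ang 156.76 [0.36  0.301]
  r 62 n 16 ang 156.75 [0.3571 0.3023]
  r 65 n 16 ang 156.9 [0.3542 0.3033]
  r 68 n 7 ang 156.55 [0.3525 0.3045]
R
[266 120  11  15  75] [272.1 126.2] r 72.6 83.6
  r 71 n 6 ang 157.73 [0.3479 0.3049]
  r 74 n 15 ang 157.49 [0.3458 0.3061]
  r 77 n 14 ang 157.53 [0.343  0.3072]
  r 80 n 37 ang 157.37 [0.3402 0.3086]
  r 83 n 3 ang 159.51 [0.3374 0.3064]
```

The pointer stayed within about 0.7° of the mark, the clamp is tightened and the tool is clear, so I'm handing in.

```bash
python3 -c "
from workcell import job_done
print(job_done())"
```

```text
the job is handed in; nothing more can be done
None
```

I loosened the knob, swung the head to within about 0.7° of the red mark and handed the job in at about 32 s. The knob is tightened about 20° past the bite (clamp force judged from knob torque only, and I backed it off and re-tightened it once to find the bite). The red mark did not move; I did not re-check the loose things at the end.

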